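Set a rinsed beaker and its glass cover plate to drain

TASK

The empty steel beaker and the glass plate that covers it have been rinsed and must drain. Lift the plate off the beaker and, without ever laying it on the bench, lean it on one of its short edges in the plate rack: foot in the middle of the channel, back against the wire rail. Then turn the beaker over and stand it mouth-down in the middle of the empty front cell of the draining tray, flat on the ribs, and leave everything else on the bench as it stands.

Things in the scene. Friction and masses are not known exactly. Their poses are not given: they have to be found in the camera images.
- beaker: Empty plain steel beaker, to be turned over; no spout or handle. Outside diameter 62 mm (wall slightly ten-sided, 60.5 to 63.5), flaring to 66 mm in the top 11 mm; 95 mm high, wall 2.5, base 4 mm, about 160 g. Origin: centre of its underside; z from base to mouth. Starts mouth-up on the bench under the plate. Laid gently on its side it stays put, its axis 31 mm above the bench.
- beaker_mouth (a point): Centre of the beaker's mouth, in the plane of the rim, 95 mm from the origin along the beaker's z.
- plate: Clear glass plate, 150 x 68 x 4 mm, about 100 g. Origin: centre of its lower face; x along the 150 mm length, y along the 68 mm width, z the thickness. It starts flat on the beaker's rim, its length within 55 degrees of the bench's long edge, about centred, so that both ends overhang the beaker by some 40 mm. Both ends, and both faces, are alike.
- plate_rack: Steel plate rack, fixed. Base 120 (x) x 104 (y) mm, 8 mm high; origin: centre of its underside; x to its back, y left, z up. Across its front a channel: rubber floor at z 10, x -50 to -34, y -44 to 44 mm, lips 8 mm above it all round. Behind it a level wire rail, 6 mm thick, 56 mm long along y, on two legs sloping to the back. The plate leans 17 to 25 degrees off vertical in it, top to the back.
- rack_foot (a point): Middle of the channel's rubber floor, at (-42, 0, 10) mm in the rack's frame. The rack and the draining tray stand either side of the block heater and may change places.
- rack_rail (a point): Middle of the rail's axis, at (-4, 0, 98) mm in the rack's frame.
- drain_tray: White draining tray, fixed, 196 (x) x 104 (y) mm, walls 5 mm thick and 19 mm high; origin: centre of its underside; x points to its back, z up. Two cells, 90 x 93 mm, one behind the other, parted by a wall 17 mm high at x = 0; each has three ribs along y whose tops are 7.5 mm above the bench. The front cell (-x) is empty; the small cup stands in the back one.
- free_cell (a point): Middle of the empty front cell, at the height of the rib tops, at (-47.8, 0, 7.5) mm in the tray's frame. The beaker's rim rests on the ribs, so its base then is 102.5 mm above the bench.
- small_cup: Small white porcelain cup, loose, already mouth-down in the tray's back cell; 53 mm across at the rim, 58 mm high, its top 66 mm above the bench. Origin: centre of its base, which is now on top; its z points down. Leave alone.
- flask: Conical glass flask with red stopper, 68 mm across, 101 mm high, neck 30 mm wide above 61 mm; loose; origin: centre of its underside. Leave alone.
- bottle_blue: Round bottle with blue cap and blue contents, 54 mm across, 113 mm high; loose; origin: centre of its underside. Leave alone. It and the flask may change places.
- petri: Petri dish, 61 mm across, 14 mm high; loose; origin: centre of its underside. Leave alone.
- timer: White bench timer, 58 (x) x 66 (y) x 18 mm; loose; origin: centre of its underside. Leave alone.
- tube_holder: Wooden test-tube holder lying flat, 22 (x) x 170 (y) x 12 mm; loose; origin: centre of its underside. Leave alone.
- block_heater: Block heater, fixed, never moves: blue housing with a cream block holder, 235 mm deep (along the bench's depth) and 215 mm wide, 137 mm high. Origin: centre of its underside. Its sides run nearly along the bench's, which is turned 30 degrees to the left of the base's x axis. At the bench's left end, round x 0.29, y 0.64 m, an electrode stand (rod 310 mm high, arm) fills 280 (depth) x 175 mm.
- photometer: Blue and grey photometer, fixed, never moves: 225 mm deep along the bench's depth, 185 mm wide, 145 mm high, sides nearly along the bench's. Origin: centre of its underside. The bench's front edge runs 0.36 m from the base axis, square to its depth. A tall incubator stands close to the right of the robot, round x 0.1, y -0.42 m: keep the elbow clear of it.
Mind the look-alikes: they are no part of the job. Leave any yellow look-alike of the beaker alone.

How it is judged:
On the way, in this order (a step that is already met when the one before it is completed fails the run):
1. the glass plate leans in the rack, released: foot in the channel, back against the rail (angle between the x axis of plate and the z axis of plate_rack, either way round between 0.24 and 0.48 rad and angle between the y axis of plate and the y axis of plate_rack, either way round below 0.16 rad and x of plate in the frame of plate_rack between -0.034 and -0.002 m and y of plate in the frame of plate_rack between -0.014 and 0.014 m and height (world z) of plate between 0.066 and 0.092 m and contact force between plate and plate_rack above 0.1 N and contact force between the fingers and plate below 0.05 N and linear speed of plate below 0.03 m/s), for 0.2 s.
2. the beaker stands mouth-down in the tray's front cell, released (angle between beaker's own z axis and vertical above 3.06 rad and horizontal distance between beaker and free_cell below 0.016 m and height (world z) of beaker between 0.099 and 0.106 m and linear speed of beaker below 0.03 m/s and contact force between the fingers and beaker below 0.05 N), for 0.2 s.
At the end, for the whole second after the job is handed in: Released and at rest: the plate on a short edge in the rack's channel and against its rail, 14-27 degrees off vertical, square within 9 degrees, within 14 mm of the rack's middle; the beaker mouth-down, level within 4.5 degrees, on the ribs of the front cell, within 16 mm of its middle (all of step 1 and all of step 2); the robot touches nothing.
It fails at once if the flask, blue bottle, petri dish, timer or tube holder is pushed more than 30 mm from where it stood (distance of any of flask, bottle_blue, petri, timer, tube_holder from where it was at the start of the episode above 0.03 m).
It fails at once if the small porcelain cup in the back cell is moved more than 20 mm or tipped off its rim (distance of small_cup from where it was at the start of the episode above 0.02 m or angle between small_cup's own z axis and vertical below 2.7 rad).
It fails at once if the flask or the blue bottle is tipped (angle between any of flask, bottle_blue's own z axis and vertical above 0.4 rad).
It fails at once if the glass plate is dropped or laid down on the bench (height (world z) of plate below 0.03 m).
It also fails if it takes over 72 s, if anything falls off the work surface, if the arm or the gripper's body presses on something with over 40 N, if the wrist force passes 120 N, or if a joint passes its speed limit or range.

ROBOT

A 7-joint arm with a two-finger parallel gripper is mounted at the origin on a cart in front of the work surface, level with it; the furniture and walls round the work are solid. World frame = base frame: x ahead of the robot, y to its left, z up, the work surface at z = 0. Lengths are in m, angles in rad, forces in N, time in s.
With the tool pointing down it reaches from about 0.4 to 0.85 m from the base axis. Payload 10.4 kg.
Tool frame: the origin (TCP) lies on the centre line of the jaws, within the pads' length; the fingertips stand 22 mm ahead of it and the grasp point (between the pads) lies 3 mm ahead of it; z points along the fingers, y is the direction in which the jaws open and shut (so a half turn about z gives the same grasp; the last joint's range is limited). The gripper opens to 85 mm and grips with 20 to 120 N. Pads are 22 mm wide; open, the fingers measure 114 mm over their backs; the gripper's body (76 mm by 85 mm) begins 54 mm behind the grasp point. The pads swing forward as they close: fully open they stand 13 mm farther back than shut.
Start: joints at [-1.17, 0.332, -0.065, 1.46, 0.022, 1.35, -0.088], TCP at [0.257, 0.57, 0.214] pointing down, gripper open.
Joint ranges: [-2.6, 2.6], [-0.5, 2.12], [-1.47, 1.34], [0.16, 2.42], [-1.27, 4.41], [0.06, 2.06], [-2.6, 2.6]. Speed limits (rad/s): [2.22, 2.22, 2.79, 2.79, 3.14, 3.14, 3.14].

INTERFACE

Orientations are given as a unit quaternion [x, y, z, w].
In Python, from workcell import manip gives the robot as it stands. The module is installed in compiled form; this text tells all that it offers.
- The arm moves only by the shell command python3 -m crank 'ROWS' [FORCE]. ROWS is JSON, a list of rows, each a list of 3 entries, a list of its own where there are three numbers: the opening, from -1 (shut) to 1 (fully open), then the shift along the tool's x, y, z normalised to -1 to 1, where 1 is 80 mm, then the turn, a rotation vector about the tool's x, y, z normalised to -1 to 1, where 1 is pi/4 rad. In form: [[jaw, [tx, ty, tz], [ax, ay, az]], ...]. A call has exactly 5 rows; each row shifts and turns the commanded pose from where the row before left it, along the tool's axes as they then stand; what a row does not reach is not made up. A row lasts 1/10 s, in which the tool goes at most 50 mm and 8.59 degrees, less where a joint would pass 70% of its speed; a pose out of reach is approached as far as the arm can. A call with a number of a shift or a turn outside -1 to 1 is refused whole. A call with a gripper value outside its range is refused whole. The fingers move at their own pace and stop on an object; FORCE is the grip in N (left out, the last holds). Time passes only in rows, so rows that do not move let the fingers close, or fill a call up. It gives the time, the measured TCP pose, the force and the opening at its end, in the units of the state.
- manip.get_obs(): the state, without advancing time (a new reading comes with each control period).
- manip.camera(name): name is "scene" or "side" or "wrist"; returns the picture (420x560x3 uint8, blue, green, red); there is no depth.
- manip.camera_info(name): a dict with "K" (3x3 intrinsics, pixels), "camera_from_world" (4x4, takes a point from world to camera coordinates); the wrist camera has in their place "mount" (4x4, takes a point from camera to tool coordinates, whose origin is the TCP and whose axes are the flange's). Camera axes: x right, y down, z forward; pixel columns grow to the right and rows downward; lengths in m; the calibration is good to about 2 mm. A picture is of the moment at which its call begins: read the wrist's pose just before it. camera_info takes no time and is no camera call.
- manip.hand_in(): hands the job in, once; it reports no verdict.
The state is a dict: "clock": time; "joint_pos": joint angles; "joint_velocities": joint speeds; "tau": joint torques, N m; "position": TCP position; "ee_rot": TCP orientation; "ft_force": force on the tool from outside, world axes, zero at the start; "torque": the same for the moment, N m; "grip_width": opening from 0.0 (shut) to 1.0 (fully open).
Only numpy, scipy, OpenCV 4.12 (cv2) and the standard library are available. Lean on these libraries where they do the work, as an engineer would, in place of code of your own. Each camera call takes 0.05 s, during which the arm holds its last target.

## Working session

There is one attempt and no reset: what is moved stays moved. The work goes in short steps, Python scripts to look and compute and a shell command to move; the robot and the scene stay as the last step left them, time stands still between calls to the robot, and variables do not carry over. Pictures are saved under pics/ and viewed, and the job is handed in when it is done.

```bash
mkdir -p pics; ls
python3 - <<'E'
from workcell import manip
import cv2,numpy as np
np.set_printoptions(precision=4,suppress=True)
print(manip.get_obs())
for n in ["scene","side","wrist"]:
    print(n,manip.camera_info(n))
    cv2.imwrite(f"pics/a_{n}.png",manip.camera(n))
E
```

```text
pics
{'clock': 0.0, 'joint_pos': array([-1.1696,  0.3328, -0.0647,  1.461 ,  0.0216,  1.3499, -0.0885]), 'joint_velocities': array([-0.0012, -0.001 ,  0.    , -0.0003,  0.0013,  0.0007, -0.001 ]), 'tau': array([  0.0002, -62.5454,   0.0492, -39.1617,   0.0162,   0.0099,
         0.    ]), 'position': array([0.2569, 0.5693, 0.2129]), 'ee_rot': array([ 0.2103,  0.9776, -0.0007, -0.0001]), 'ft_force': array([ 0.5345,  0.1856, -0.0555]), 'torque': array([ 0.0143,  0.0682, -0.0032]), 'grip_width': 1.0020253493774094}
scene {'K': array([[544.8921,   0.    , 279.0978],
       [  0.    , 544.8921, 211.0989],
       [  0.    ,   0.    ,   1.    ]]), 'camera_from_world': array([[ 0.5591, -0.829 ,  0.0148, -0.1308],
       [-0.6475, -0.4477, -0.6167,  0.4266],
       [ 0.5179,  0.3353, -0.787 ,  1.2236],
       [ 0.    ,  0.    ,  0.    ,  1.    ]])}
side {'K': array([[409.2828,   0.    , 282.8259],
       [  0.    , 409.2828, 214.3736],
       [  0.    ,   0.    ,   1.    ]]), 'camera_from_world': array([[ 0.9684, -0.2483, -0.0228, -0.4306],
       [-0.1672, -0.5786, -0.7983,  0.2509],
       [ 0.185 ,  0.7769, -0.6018,  0.7595],
       [ 0.    ,  0.    ,  0.    ,  1.    ]])}
wrist {'K': array([[374.7303,   0.    , 276.3067],
       [  0.    , 374.7303, 206.733 ],
       [  0.    ,   0.    ,   1.    ]]), 'mount': array([[ 0.    , -0.9603, -0.2791,  0.071 ],
       [ 1.    , -0.0002,  0.0008, -0.0005],
       [-0.0008, -0.2791,  0.9603, -0.1612],
       [ 0.    ,  0.    ,  0.    ,  1.    ]])}
```

View pics/a_scene.png

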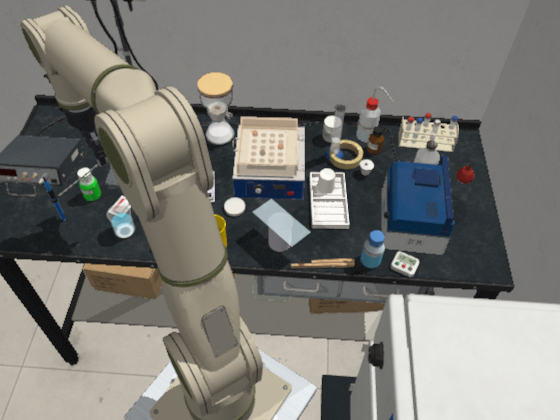

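View pics/a_side.png

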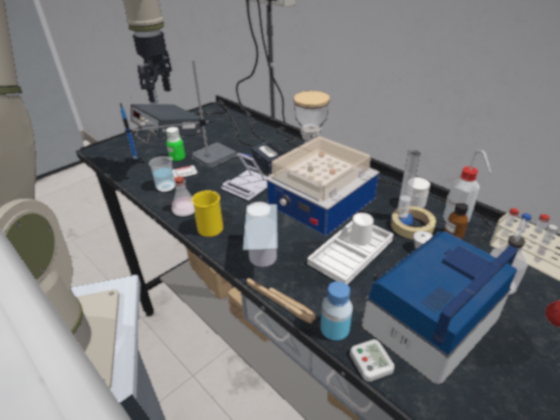

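View pics/a_wrist.png

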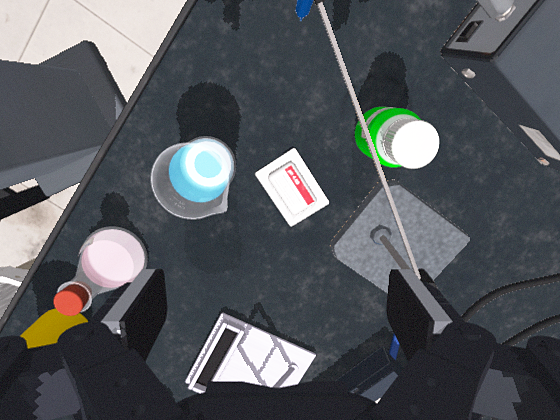

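```bash
cat > h.py <<'E'
from workcell import manip
import cv2,numpy as np
from scipy.spatial.transform import Rotation as R
np.set_printoptions(precision=4,suppress=True)
D=np.array([np.cos(np.pi/6),.5,0]);L=np.array([-.5,np.cos(np.pi/6),0])
def cam(n,obs=None):
    i=manip.camera_info(n)
    if n!="wrist":
        T=np.linalg.inv(i["camera_from_world"])
    else:
        W=np.eye(4);W[:3,:3]=R.from_quat(obs["ee_rot"]).as_matrix();W[:3,3]=obs["position"];T=W@i["mount"]
    return i["K"],T
def ray(n,uv,obs=None):
    K,T=cam(n,obs);d=T[:3,:3]@np.linalg.solve(K,[uv[0],uv[1],1.]);return T[:3,3],d/np.linalg.norm(d)
def onz(n,uv,z,obs=None):
    o,d=ray(n,uv,obs);return o+d*(z-o[2])/d[2]
def proj(n,p,obs=None):
    K,T=cam(n,obs);q=np.linalg.inv(T)@np.r_[p,1];q=K@q[:3];return q[:2]/q[2]
def tri(rays):
    A=0;b=0
    for o,d in rays:
        P=np.eye(3)-np.outer(d,d);A=A+P;b=b+P@o
    x=np.linalg.solve(A,b);return x,[np.linalg.norm((np.eye(3)-np.outer(d,d))@(x-o)) for o,d in rays]
def dl(p): return np.array([p[:3]@D,p[:3]@L,p[2]])
def crop(src,dst,x0,y0,x1,y1,s):
    im=cv2.imread(src)[y0:y1,x0:x1];cv2.imwrite(dst,cv2.resize(im,None,fx=s,fy=s,interpolation=cv2.INTER_CUBIC))
E
python3 - <<'E'
from h import *
crop("pics/a_scene.png","pics/b1.png",190,160,360,280,4.5)
crop("pics/a_side.png","pics/b2.png",160,130,420,320,3)
E
```

```text
(no output)
```

View pics/b1.png

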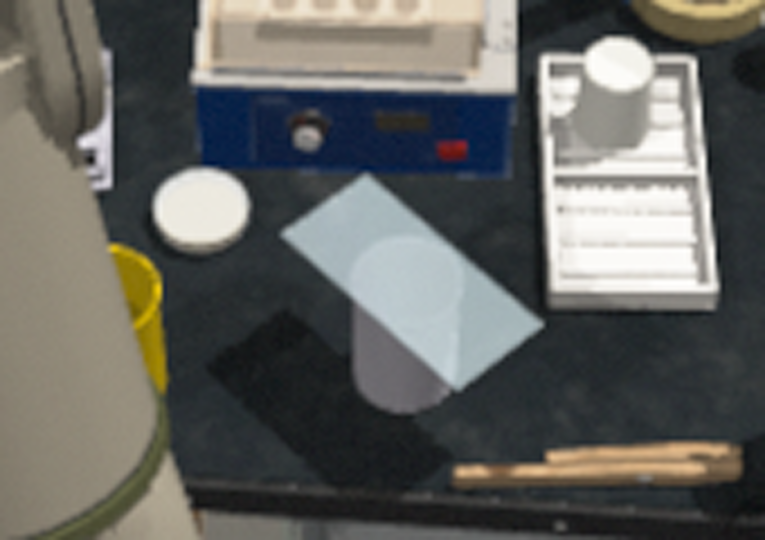

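View pics/b2.png

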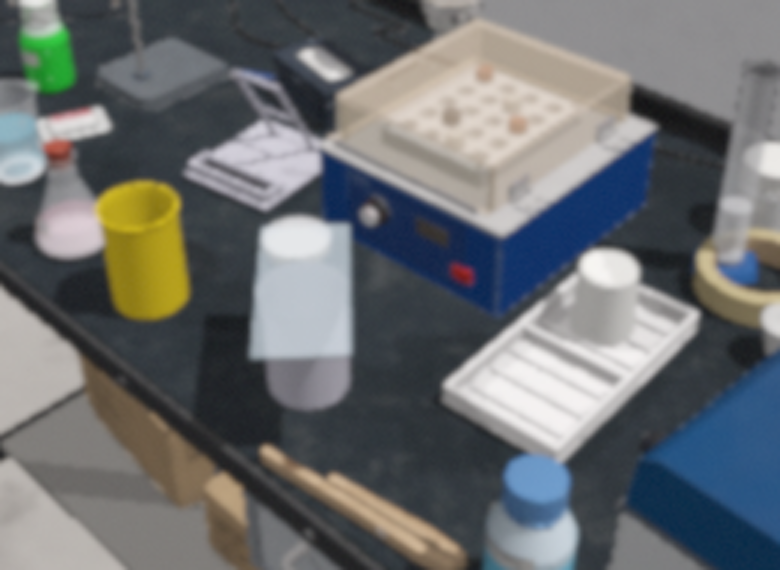

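Run:
```python
from h import *
f=lambda u,v:(u/4.5+190-.4,v/4.5+160-.4)
g=lambda u,v:(u/3+160-.33,v/3+130-.33)
P=[onz("scene",f(*q),.098) for q in [(367,174),(281,234),(458,390),(544,324)]]
Q=[onz("side",g(*q),.098) for q in [(352,224),(262,222),(249,355),(353,357)]]
for nm,X in (("scene",P),("side",Q)):
    print(nm);
    for p in X: print(p,dl(p))
    X=np.array(X);print("ctr",X.mean(0),"len",np.linalg.norm(X[0]-X[3]),np.linalg.norm(X[1]-X[2]),np.linalg.norm(X[0]-X[1]))
    a=(X[3]-X[0]+X[2]-X[1]);print("ang",np.degrees(np.arctan2(a[1],a[0])))
print("tray")
for q in [(540,53),(696,57),(716,298),(549,295)]:
    p=onz("scene",f(*q),.019);print(p,dl(p))
for q in [(443,386),(556,448),(699,312),]:
    p=onz("side",g(*q),.019);print(p,dl(p))
print("rack base? side z=.008")
for q in [(187,165),(262,200),(325,162)]:
    p=onz("side",g(*q),.008);print(p,dl(p))
o=None
```

```text
scene
[0.4834 0.1957 0.098 ] [ 0.5165 -0.0722  0.098 ]
[0.4174 0.2114 0.098 ] [ 0.4672 -0.0257  0.098 ]
[0.3839 0.0657 0.098 ] [ 0.3653 -0.135   0.098 ]
[0.4497 0.0503 0.098 ] [ 0.4146 -0.1813  0.098 ]
ctr [0.4336 0.1308 0.098 ] len 0.14935231939140906 0.1494688662532722 0.06784351617329307
ang -103.00980413786495
side
[0.484  0.1986 0.098 ] [ 0.5185 -0.0701  0.098 ]
[0.4178 0.2206 0.098 ] [ 0.4721 -0.0178  0.098 ]
[0.3815 0.0708 0.098 ] [ 0.3658 -0.1294  0.098 ]
[0.4484 0.0498 0.098 ] [ 0.4132 -0.1811  0.098 ]
ctr [0.4329 0.135  0.098 ] len 0.15302234747042243 0.1540921538967361 0.06983721471819102
ang -103.55383023299792
tray
[0.6885 0.1968 0.019 ] [ 0.6946 -0.1738  0.019 ]
[0.7447 0.1095 0.019 ] [ 0.6996 -0.2775  0.019 ]
[ 0.5779 -0.      0.019 ] [ 0.5005 -0.289   0.019 ]
[0.5215 0.0858 0.019 ] [ 0.4945 -0.1864  0.019 ]
[0.5238 0.0867 0.019 ] [ 0.497  -0.1868  0.019 ]
[0.5812 0.0049 0.019 ] [ 0.5058 -0.2864  0.019 ]
[0.744  0.1131 0.019 ] [ 0.7009 -0.274   0.019 ]
rack base? side z=.008
[0.3814 0.4608 0.008 ] [0.5608 0.2083 0.008 ]
[0.4404 0.3816 0.008 ] [0.5722 0.1103 0.008 ]
[0.5105 0.4283 0.008 ] [0.6563 0.1157 0.008 ]
```

```bash
python3 -m crank '[[1,[-0.33,-0.17,-0.16],[0,0,0]],[1,[-0.33,-0.17,-0.16],[0,0,0]],[1,[-0.33,-0.17,-0.16],[0,0,0]],[1,[-0.33,-0.17,-0.16],[0,0,0]],[1,[-0.33,-0.17,-0.16],[0,0,0]]]'
python3 -m crank '[[1,[-0.33,-0.17,-0.16],[0,0,0]],[1,[-0.33,-0.17,-0.16],[0,0,0]],[1,[-0.33,-0.17,-0.16],[0,0,0]],[1,[-0.33,-0.17,-0.16],[0,0,0]],[1,[-0.33,-0.17,-0.16],[0,0,0]]]'
python3 - <<'E'
from h import *
o=manip.get_obs();print(o)
cv2.imwrite("pics/c1.png",manip.camera("wrist"))
import pickle;pickle.dump(o,open("c1.pkl","wb"))
E
```

```text
clock: 0.65
position: [0.3499, 0.4523, 0.278]
ee_rot: [0.21, 0.978, -0.0, -0.0]
ft_force: [0.7, -0.3, 0.9]
grip_width: 1.002
clock: 1.15
position: [0.4423, 0.336, 0.3421]
ee_rot: [0.21, 0.978, -0.0, -0.0]
ft_force: [0.1, 0.6, -0.4]
grip_width: 1.0
{'clock': 1.15, 'joint_pos': array([-0.8378,  0.1388,  0.1206,  1.4332, -0.0167,  1.5709,  0.4286]), 'joint_velocities': array([ 0.3297, -0.0084,  0.2377, -0.2471, -0.0314,  0.2578,  0.5569]), 'tau': array([ -2.7018, -50.2769,   0.0159, -38.9322,   0.0712,  -0.4033,
        -1.1857]), 'position': array([0.4423, 0.336 , 0.3421]), 'ee_rot': array([ 0.2103,  0.9776, -0.0001, -0.0001]), 'ft_force': array([ 0.1234,  0.6217, -0.3995]), 'torque': array([ 0.0119, -0.044 , -0.0129]), 'grip_width': 0.9995388447808561}
```

View pics/c1.png

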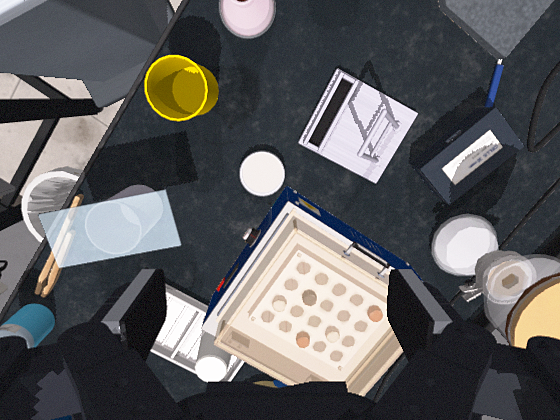

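Run:
```python
from h import *
crop("pics/c1.png","pics/c1r.png",290,55,425,190,4.4)
crop("pics/c1.png","pics/c1p.png",20,170,200,290,4.4)
```

```text
(no output)
```

View pics/c1r.png

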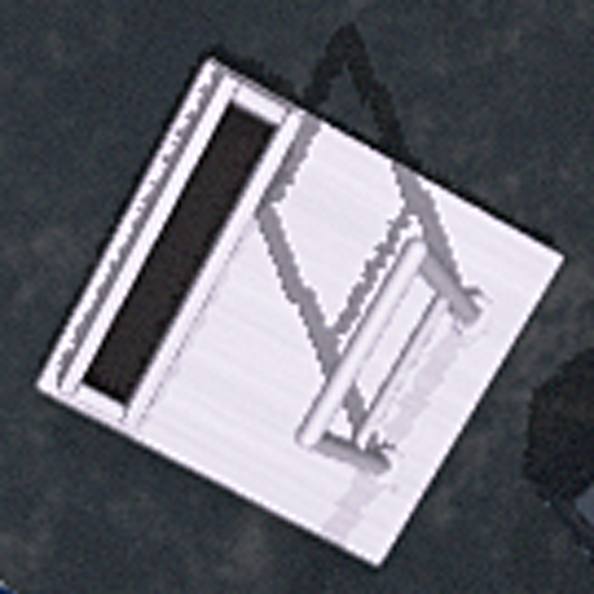

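View pics/c1p.png

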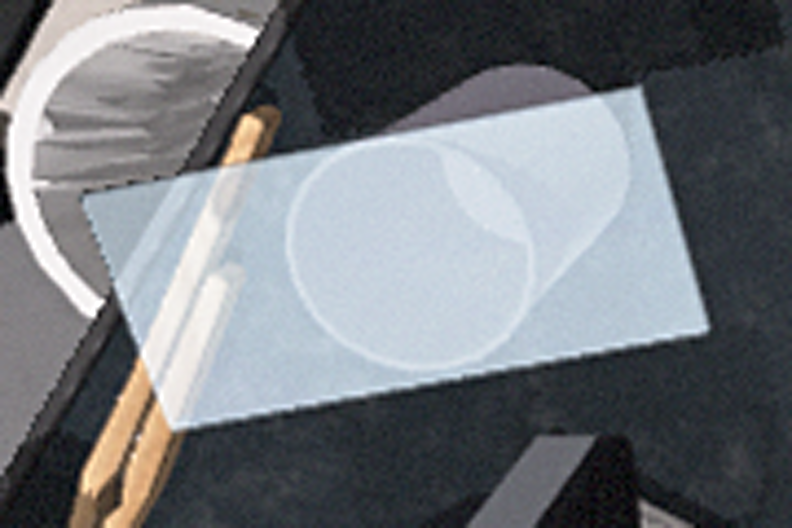

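```bash
python3 - <<'E'
from h import *
import pickle
o=pickle.load(open("c1.pkl","rb"))
f=lambda u,v:(u/4.4+290-.4,v/4.4+55-.4)
g=lambda u,v:(u/4.4+20-.4,v/4.4+170-.4)
C=np.array([onz("wrist",f(*q),.008,o) for q in [(208,58),(40,386),(380,566),(563,258)]])
print(C,C.mean(0)); 
xa=(C[2]-C[1]+C[3]-C[0])/2; ya=(C[0]-C[1]+C[3]-C[2])/2
print("len",np.linalg.norm(xa),np.linalg.norm(ya),"az x",np.degrees(np.arctan2(xa[1],xa[0])),np.degrees(np.arctan2(ya[1],ya[0]))-90)
th=np.arctan2(xa[1],xa[0]);X=np.array([np.cos(th),np.sin(th),0]);Y=np.array([-X[1],X[0],0])
c=C.mean(0)
F=[onz("wrist",f(*q),.010,o) for q in [(240,110),(84,384)]]
Rl=[onz("wrist",f(*q),.100,o) for q in [(415,242),(306,438)]]
for p in F+Rl: print("rackframe",(p-c)@X,(p-c)@Y)
# check projections side view
for nm,l in (("foot",(-.042,0,.010)),("railL",(-.004,.028,.098)),("railR",(-.004,-.028,.098)),("fl",(-.06,.052,.008)),("fr",(-.06,-.052,.008)),("br",(.06,-.052,.008))):
    p=c+X*l[0]+Y*l[1];p[2]=l[2];print(nm,p,proj("side",p),proj("wrist",p,o))
P=np.array([onz("wrist",g(*q),.098,o) for q in [(641,86),(710,330),(175,432),(83,198)]])
print(P,P.mean(0));a=P[0]+P[1]-P[2]-P[3];print("plate az",np.degrees(np.arctan2(a[1],a[0])),np.linalg.norm(a)/2, np.linalg.norm(P[0]-P[1]))
print("mouth",onz("wrist",g(411,255),.095,o))
E
python3 - <<'E'
import cv2
im=cv2.imread('pics/a_side.png')[150:215,210:280];cv2.imwrite('pics/d1.png',cv2.resize(im,None,fx=8,fy=8,interpolation=cv2.INTER_CUBIC))
E
```

```text
[[0.3757 0.4485 0.008 ]
 [0.4406 0.3688 0.008 ]
 [0.5339 0.4423 0.008 ]
 [0.4693 0.5226 0.008 ]] [0.4549 0.4456 0.008 ]
len 0.11909953874153802 0.10286143783889863 az x 38.29508962241019 39.00031949080912
rackframe -0.04553463031709178 0.0432400329717603
rackframe -0.04767550706398341 -0.04467321381433835
rackframe -0.005666404025217892 0.026026940444872672
rackframe -0.0046508078448739675 -0.025784371272832937
foot [0.4219 0.4195 0.01  ] [238.1117 189.4951] [329.4346 112.6334]
railL [0.4344 0.4651 0.098 ] [237.071  153.8056] [385.7462 108.5721]
railR [0.4691 0.4211 0.098 ] [252.2818 159.5064] [358.2151 155.9696]
fl [0.3756 0.4492 0.008 ] [220.4964 187.1017] [337.3643  67.415 ]
fr [0.44   0.3676 0.008 ] [247.8034 199.1494] [297.6299 142.3379]
br [0.5342 0.4419 0.008 ] [274.8769 180.0102] [375.7476 183.5406]
[[0.4155 0.2126 0.098 ]
 [0.481  0.197  0.098 ]
 [0.4478 0.0521 0.098 ]
 [0.3824 0.0673 0.098 ]] [0.4317 0.1322 0.098 ]
plate az 77.13999894775093 0.14885724518589508 0.0673072717559004
mouth [0.4309 0.1344 0.095 ]
```

View pics/d1.png

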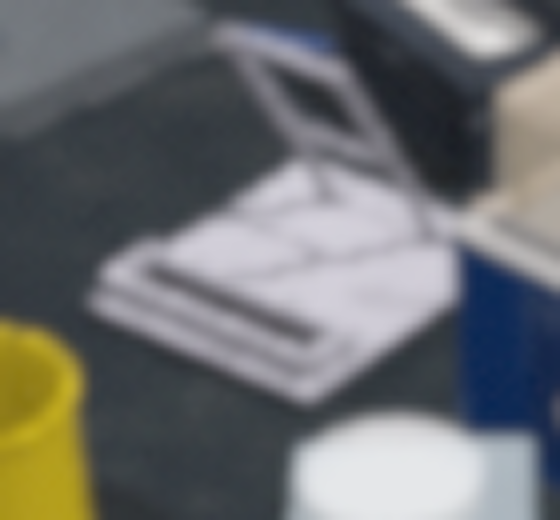

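```bash
cat >> h.py <<'E'
def frame(az,p,up=1):
    """tool facing azimuth az(deg), pitch p deg below horizontal; camera up(+1)/down(-1)"""
    a=np.radians(az);p=np.radians(p);u=np.array([np.cos(a),np.sin(a),0]);k=np.array([0,0,1.])
    z=np.cos(p)*u-np.sin(p)*k;x=up*(np.sin(p)*u+np.cos(p)*k);return np.column_stack([x,np.cross(z,x),z])
def plan(pt,Rt,obs=None):
    """required turn (units, total) and shift (units, in current tool axes and in target axes)"""
    o=obs or manip.get_obs();R0=R.from_quat(o["ee_rot"]).as_matrix();d=np.array(pt)-o["position"]
    rv=R.from_matrix(R0.T@Rt).as_rotvec()
    print("clock",o["clock"],"pos",o["position"],"q",o["joint_pos"],"grip",o["grip_width"],"F",o["ft_force"])
    print("turn deg",np.degrees(np.linalg.norm(rv)),"rows>=",np.degrees(np.linalg.norm(rv))/8.59,"total units",rv/(np.pi/4))
    print("shift m",np.linalg.norm(d),"rows>=",np.linalg.norm(d)/.05,"units in current axes",R0.T@d/.08,"in target axes",Rt.T@d/.08)
PC=np.array([.4320,.1315,.097]);PA=77.1
RC=np.array([.4549,.4456,0]);RA=38.6
E
python3 - <<'E'
from h import *
Rt=frame(PA,65);u=np.array([np.cos(np.radians(PA)),np.sin(np.radians(PA)),0])
G=PC-.055*u
tcp=G-Rt[:,2]*.002
print(tcp); plan(tcp-.09*Rt[:,2],Rt)
plan(tcp,Rt)
E
```

```text
[0.4195 0.0771 0.0988]
clock 1.2 pos [0.4464 0.3315 0.3445] q [-0.8338  0.1375  0.1269  1.4299 -0.015   1.5726  0.4322] grip 1.0001353271853084 F [ 2.9927 -4.7915  0.7858]
turn deg 81.55071825805213 rows>= 9.493680821659154 total units [-0.3747  0.4681  1.7102]
shift m 0.33635385258882144 rows>= 6.727077051776429 units in current axes [-1.1116 -3.4987  2.0496] in target axes [-4.1751  0.3821  0.3161]
clock 1.2 pos [0.4464 0.3315 0.3445] q [-0.8338  0.1375  0.1269  1.4299 -0.015   1.5726  0.4322] grip 1.0001353271853084 F [ 2.9927 -4.7915  0.7858]
turn deg 81.55071825805213 rows>= 9.493680821659154 total units [-0.3747  0.4681  1.7102]
shift m 0.3546631602073767 rows>= 7.093263204147534 units in current axes [-1.0114 -3.0346  3.0695] in target axes [-4.1751  0.3821  1.4411]
```

```bash
for i in 1 2; do python3 -m crank '[[1,[0,0,0],[-0.0375,0.0468,0.171]],[1,[0,0,0],[-0.0375,0.0468,0.171]],[1,[0,0,0],[-0.0375,0.0468,0.171]],[1,[0,0,0],[-0.0375,0.0468,0.171]],[1,[0,0,0],[-0.0375,0.0468,0.171]]]' 80; done
python3 -m crank '[[1,[-0.42,0.04,0.03],[0,0,0]],[1,[-0.42,0.04,0.03],[0,0,0]],[1,[-0.42,0.04,0.03],[0,0,0]],[1,[-0.42,0.04,0.03],[0,0,0]],[1,[-0.42,0.04,0.03],[0,0,0]]]'
python3 - <<'E'
from h import *
Rt=frame(PA,65);u=np.array([np.cos(np.radians(PA)),np.sin(np.radians(PA)),0])
tcp=PC-.055*u-Rt[:,2]*.002
plan(tcp-.09*Rt[:,2],Rt)
E
```

```text
clock: 1.7
position: [0.4418, 0.3371, 0.3414]
ee_rot: [0.521, 0.846, 0.09, -0.074]
ft_force: [0.0, -0.6, 0.1]
grip_width: 1.0
clock: 2.2
position: [0.4417, 0.337, 0.3414]
ee_rot: [0.764, 0.608, 0.168, -0.137]
ft_force: [0.3, -0.9, 0.2]
grip_width: 1.001
clock: 2.7
position: [0.4247, 0.189, 0.2591]
ee_rot: [0.762, 0.611, 0.168, -0.137]
ft_force: [0.3, 0.3, -1.2]
grip_width: 1.005
clock 2.7 pos [0.4247 0.189  0.2591] q [-0.6366 -0.2337  0.3622  2.0096 -0.3287  1.1602 -0.3907] grip 1.0050564852343444 F [ 0.3312  0.3363 -1.153 ]
turn deg 0.43284937654835404 rows>= 0.050389915779785105 total units [-0.0075  0.0006  0.006 ]
shift m 0.1690238329258853 rows>= 3.380476658517706 units in current axes [-2.0963  0.2406  0.108 ] in target axes [-2.0952  0.2498  0.1085]
```

```bash
python3 -m crank '[[1,[-0.42,0.05,0.02],[0,0,0]],[1,[-0.42,0.05,0.02],[0,0,0]],[1,[-0.42,0.05,0.02],[0,0,0]],[1,[-0.42,0.05,0.02],[0,0,0]],[1,[-0.42,0.05,0.02],[0,0,0]]]'
python3 - <<'E'
from h import *
cv2.imwrite("pics/e1.png",manip.camera("wrist"))
Rt=frame(PA,65);u=np.array([np.cos(np.radians(PA)),np.sin(np.radians(PA)),0])
tcp=PC-.055*u-Rt[:,2]*.002
plan(tcp,Rt)
import pickle;pickle.dump(manip.get_obs(),open("e1.pkl","wb"))
E
```

```text
clock: 3.2
position: [0.4118, 0.0393, 0.1811]
ee_rot: [0.762, 0.611, 0.168, -0.137]
ft_force: [1.4, 0.3, 0.3]
grip_width: 0.999
clock 3.25 pos [0.4108 0.035  0.1788] q [-0.5218 -0.211   0.6382  2.1377 -0.3374  1.1494  0.0202] grip 0.9989176132481317 F [-2.1811 -3.757  -2.2118]
turn deg 0.33349236269318105 rows>= 0.03882332510979989 total units [-0.007   0.0024  0.0003]
shift m 0.09076161833416632 rows>= 1.8152323666833263 units in current axes [ 0.0662 -0.0047  1.1326] in target axes [ 0.064  -0.011   1.1327]
```

View pics/e1.png

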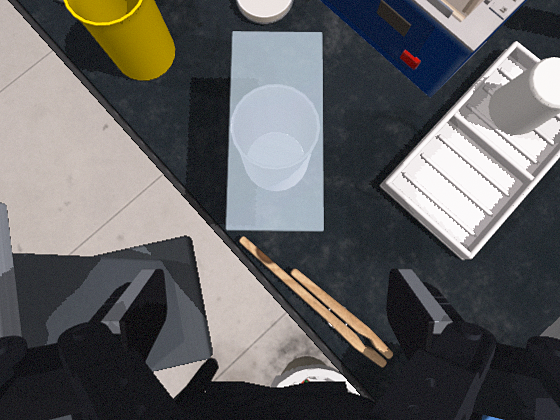

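```bash
python3 -m crank '[[1,[0.013,0,0.22],[0,0,0]],[1,[0.013,0,0.22],[0,0,0]],[1,[0.013,0,0.22],[0,0,0]],[1,[0.013,0,0.22],[0,0,0]],[1,[0.013,0,0.22],[0,0,0]]]'
python3 - <<'E'
from h import *
cv2.imwrite("pics/e2.png",manip.camera("wrist"))
Rt=frame(PA,65);u=np.array([np.cos(np.radians(PA)),np.sin(np.radians(PA)),0])
tcp=PC-.055*u-Rt[:,2]*.002
plan(tcp,Rt)
cv2.imwrite("pics/e2s.png",manip.camera("side"))
crop("pics/e2s.png","pics/e2sc.png",170,150,320,270,5)
E
```

```text
clock: 3.75
position: [0.421, 0.0818, 0.1034]
ee_rot: [0.762, 0.611, 0.168, -0.137]
ft_force: [0.1, -0.0, 0.4]
grip_width: 1.0
clock 3.8 pos [0.4196 0.083  0.1013] q [-0.5872 -0.0722  0.6321  2.228  -0.4789  0.9564  0.1037] grip 1.0038481432121384 F [-1.94    2.2303 -2.9499]
turn deg 0.599335345579866 rows>= 0.06977128586494366 total units [-0.0113  0.0024  0.0066]
shift m 0.006413338831307729 rows>= 0.12826677662615457 units in current axes [-0.0787  0.0149 -0.0026] in target axes [-0.0786  0.0153 -0.0026]
```

View pics/e2.png

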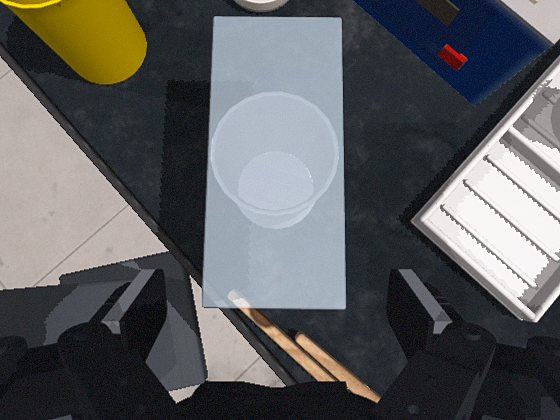

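View pics/e2sc.png

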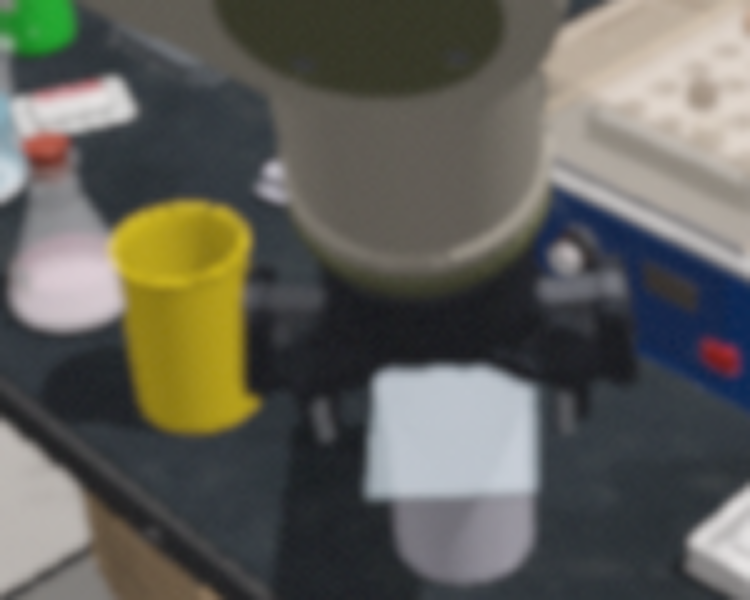

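Run:
```python
from h import *
o=manip.get_obs();Rm=R.from_quat(o["ee_rot"]).as_matrix()
for y in (.0425,-.0425,.057,-.057):
  for x in (-.011,.011):
    for s in (-.02,0,.009,.022):
        p=o["position"]+Rm@[x,y,s]; q=proj("side",p); print(y,x,s,((q-[170,150])*5).round(),proj("wrist",p,o).round())
for e in (-.075,.075):
  for w in (-.034,.034):
    u=np.array([np.cos(np.radians(PA)),np.sin(np.radians(PA)),0]);v=np.array([-u[1],u[0],0]);p=PC+e*u+w*v;print("plate",e,w,((proj("side",p)-[170,150])*5).round(),proj("wrist",p,o).round())
```

```text
0.0425 -0.011 -0.02 [554. 448.] [377. 300.]
0.0425 -0.011 0 [554. 468.] [366. 278.]
0.0425 -0.011 0.009 [554. 477.] [362. 270.]
0.0425 -0.011 0.022 [554. 490.] [357. 259.]
0.0425 0.011 -0.02 [552. 398.] [381. 252.]
0.0425 0.011 0 [552. 420.] [369. 235.]
0.0425 0.011 0.009 [552. 429.] [365. 228.]
0.0425 0.011 0.022 [552. 442.] [359. 220.]
-0.0425 -0.011 -0.02 [341. 455.] [176. 300.]
-0.0425 -0.011 0 [345. 476.] [187. 278.]
-0.0425 -0.011 0.009 [347. 484.] [191. 270.]
-0.0425 -0.011 0.022 [350. 497.] [196. 259.]
-0.0425 0.011 -0.02 [341. 406.] [172. 252.]
-0.0425 0.011 0 [346. 427.] [184. 235.]
-0.0425 0.011 0.009 [348. 436.] [188. 228.]
-0.0425 0.011 0.022 [351. 449.] [194. 220.]
0.057 -0.011 -0.02 [590. 447.] [411. 300.]
0.057 -0.011 0 [589. 467.] [397. 278.]
0.057 -0.011 0.009 [589. 476.] [391. 270.]
0.057 -0.011 0.022 [589. 489.] [384. 259.]
0.057 0.011 -0.02 [588. 397.] [417. 252.]
0.057 0.011 0 [587. 418.] [401. 235.]
0.057 0.011 0.009 [587. 428.] [395. 228.]
0.057 0.011 0.022 [587. 441.] [387. 220.]
-0.057 -0.011 -0.02 [304. 456.] [142. 300.]
-0.057 -0.011 0 [310. 477.] [156. 278.]
-0.057 -0.011 0.009 [312. 486.] [162. 270.]
-0.057 -0.011 0.022 [316. 498.] [169. 259.]
-0.057 0.011 -0.02 [305. 407.] [136. 252.]
-0.057 0.011 0 [311. 428.] [152. 235.]
-0.057 0.011 0.009 [313. 437.] [158. 228.]
-0.057 0.011 0.022 [317. 450.] [166. 220.]
plate -0.075 -0.034 [536. 494.] [351. 309.]
plate -0.075 0.034 [367. 499.] [206. 308.]
plate 0.075 -0.034 [531. 276.] [345.  18.]
plate 0.075 0.034 [384. 281.] [217.  18.]
```

Run:
```python
from h import *
crop("pics/e2.png","pics/e2f.png",360,240,480,400,5)
```

```text
(no output)
```

View pics/e2f.png

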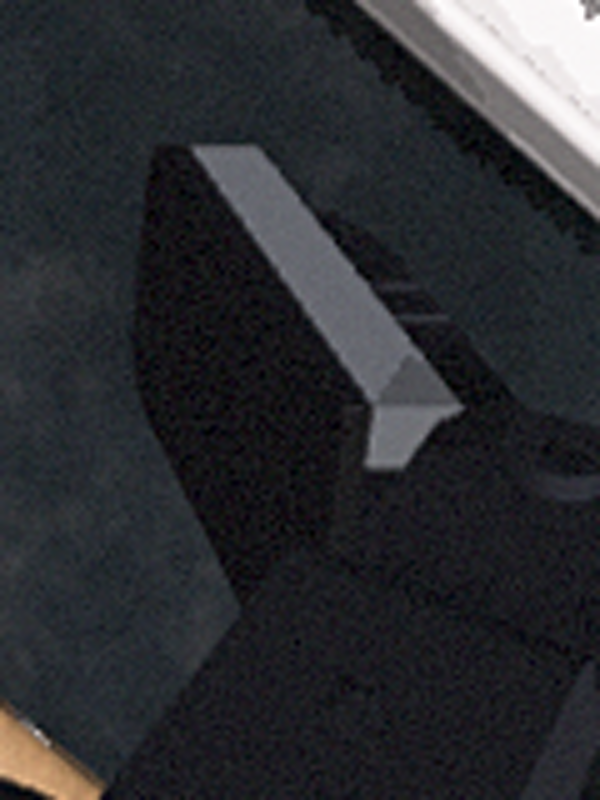

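```bash
python3 -m crank '[[1,[-0.016,0,0.06],[0,0,0]],[1,[-0.016,0,0.06],[0,0,0]],[1,[-0.016,0,0.06],[0,0,0]],[1,[-0.016,0,0.06],[0,0,0]],[1,[-0.016,0,0.06],[0,0,0]]]'
python3 - <<'E'
from h import *
cv2.imwrite("pics/e3.png",manip.camera("wrist"))
Rt=frame(PA,65);u=np.array([np.cos(np.radians(PA)),np.sin(np.radians(PA)),0])
tcp=PC-.055*u-Rt[:,2]*.002
plan(tcp,Rt)
cv2.imwrite("pics/e3s.png",manip.camera("side"))
crop("pics/e3s.png","pics/e3sc.png",170,150,320,270,5)
E
```

```text
clock: 4.35
position: [0.422, 0.0855, 0.0794]
ee_rot: [0.762, 0.611, 0.168, -0.136]
ft_force: [0.4, -0.2, -0.4]
grip_width: 1.002
clock 4.4 pos [0.4215 0.0856 0.0786] q [-0.5917 -0.0206  0.6431  2.2478 -0.538   0.9122  0.1672] grip 0.9975130547579908 F [-1.0303 -0.104  -0.8826]
turn deg 0.4536361844652234 rows>= 0.05280980028698759 total units [-0.0081  0.0012  0.0058]
shift m 0.02202843283773977 rows>= 0.4405686567547954 units in current axes [ 0.0067 -0.0019 -0.2753] in target axes [ 0.007  -0.0002 -0.2753]
```

View pics/e3.png

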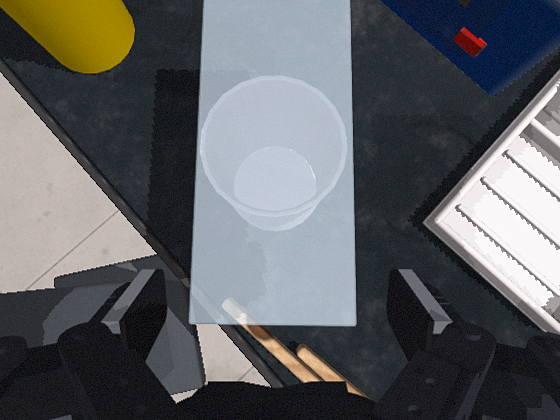

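View pics/e3sc.png

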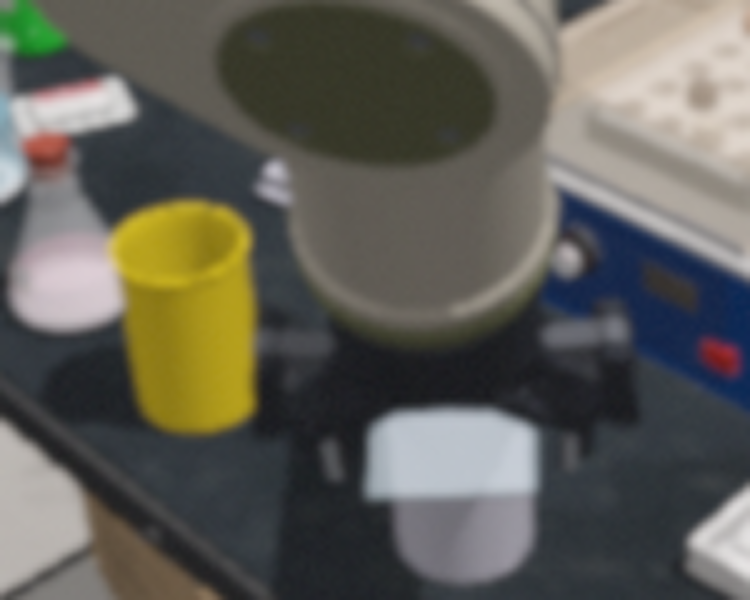

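```bash
python3 -m crank '[[1,[0,0,0.06],[0,0,0]],[1,[0,0,0.06],[0,0,0]],[1,[0,0,0.06],[0,0,0]],[1,[0,0,0.06],[0,0,0]],[1,[0,0,0.06],[0,0,0]]]'
python3 - <<'E'
from h import *
cv2.imwrite("pics/e4.png",manip.camera("wrist"))
print(manip.get_obs())
E
```

```text
clock: 4.95
position: [0.424, 0.0957, 0.0574]
ee_rot: [0.762, 0.611, 0.168, -0.137]
ft_force: [-0.8, 1.0, -0.5]
grip_width: 1.0
{'clock': 5.0, 'joint_pos': array([-0.6016,  0.0342,  0.6378,  2.263 , -0.6049,  0.8676,  0.2185]), 'joint_velocities': array([ 0.0037, -0.0145,  0.0017, -0.0021,  0.028 ,  0.0183, -0.0223]), 'tau': array([  0.8869, -28.2915,   1.5444, -31.8023,  -1.4434,   0.5667,
        -0.1872]), 'position': array([0.4236, 0.0959, 0.0569]), 'ee_rot': array([ 0.7616,  0.611 ,  0.1672, -0.1367]), 'ft_force': array([-0.6699,  0.6565,  0.3109]), 'torque': array([-0.374 ,  0.1666, -0.0209]), 'grip_width': 0.9988733663016935}
```

View pics/e4.png

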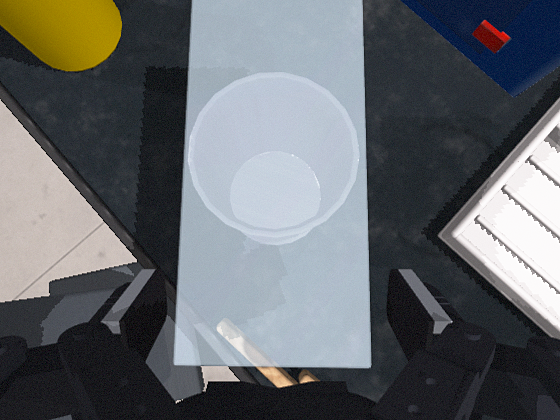

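```bash
for i in 1 2; do python3 -m crank '[[-1,[0,0,0],[0,0,0]],[-1,[0,0,0],[0,0,0]],[-1,[0,0,0],[0,0,0]],[-1,[0,0,0],[0,0,0]],[-1,[0,0,0],[0,0,0]]]' 80; done
python3 - <<'E'
from h import *
cv2.imwrite("pics/e5.png",manip.camera("wrist"))
o=manip.get_obs();print(o["ft_force"],o["grip_width"])
E
```

```text
clock: 5.5
position: [0.4242, 0.0953, 0.0581]
ee_rot: [0.762, 0.611, 0.168, -0.136]
ft_force: [-2.1, -3.2, 4.9]
grip_width: 0.769
clock: 6.0
position: [0.4242, 0.0953, 0.0581]
ee_rot: [0.762, 0.611, 0.168, -0.136]
ft_force: [-2.2, -3.0, 5.1]
grip_width: 0.771
[-1.6091 -2.6577  4.7534] 0.772458013351631
```

View pics/e5.png

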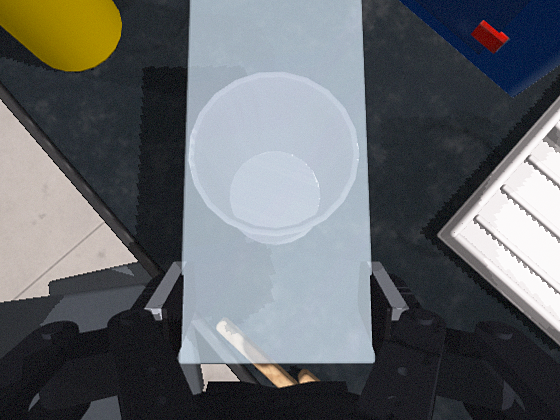

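```bash
for i in 1 2; do python3 -m crank '[[-1,[0.15,0,-0.31],[0,0,0]],[-1,[0.15,0,-0.31],[0,0,0]],[-1,[0.15,0,-0.31],[0,0,0]],[-1,[0.15,0,-0.31],[0,0,0]],[-1,[0.15,0,-0.31],[0,0,0]]]' 80; done
python3 - <<'E'
from h import *
cv2.imwrite("pics/e6.png",manip.camera("wrist"))
cv2.imwrite("pics/e6s.png",manip.camera("scene"))
Rt=frame(RA,43.5,-1)
plan([.38,.3,.38],Rt)
E
```

```text
clock: 6.55
position: [0.4246, 0.0973, 0.1966]
ee_rot: [0.762, 0.611, 0.168, -0.136]
ft_force: [-0.3, 0.2, -1.6]
grip_width: 0.768
clock: 7.05
position: [0.4255, 0.0993, 0.3342]
ee_rot: [0.762, 0.611, 0.168, -0.137]
ft_force: [0.2, 0.0, -0.7]
grip_width: 0.763
clock 7.15 pos [0.427  0.0995 0.3367] q [-0.5991 -0.2934  0.4902  1.8746 -0.2803  1.384  -0.3023] grip 0.7677081010717743 F [ 0.432  -0.3136 -2.0046]
turn deg 148.6361238173223 rows>= 17.30339043274998 total units [-0.5998 -0.6664 -3.179 ]
shift m 0.21040816372473276 rows>= 4.208163274494654 units in current axes [ 2.3305 -1.1154  0.4922] in target axes [-1.1534  2.3246  0.4284]
```

View pics/e6.png

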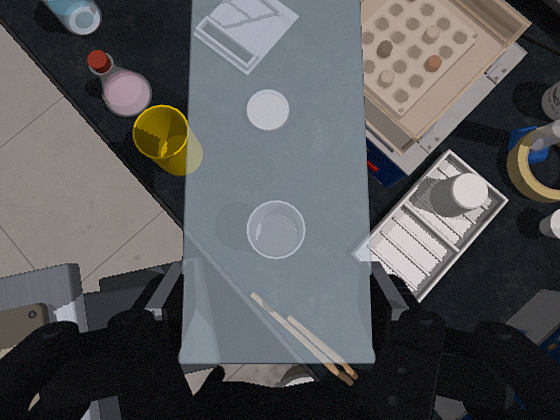

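View pics/e6s.png

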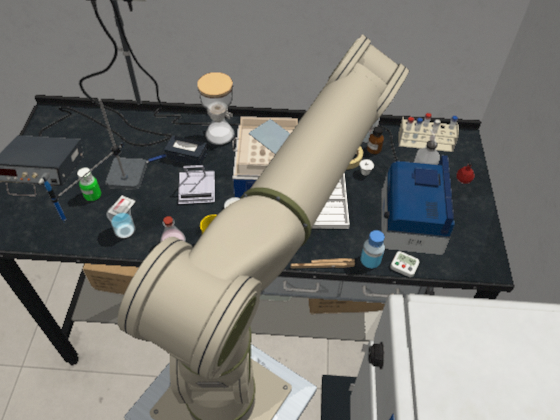

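```bash
python3 -m crank '[[-1,[0.46,-0.22,0.1],[0,0,0]],[-1,[0.46,-0.22,0.1],[0,0,0]],[-1,[0.46,-0.22,0.1],[0,0,0]],[-1,[0.46,-0.22,0.1],[0,0,0]],[-1,[0.46,-0.22,0.1],[0,0,0]]]'
for i in 1 2; do python3 -m crank '[[-1,[0,0,0],[-0.03,-0.033,-0.159]],[-1,[0,0,0],[-0.03,-0.033,-0.159]],[-1,[0,0,0],[-0.03,-0.033,-0.159]],[-1,[0,0,0],[-0.03,-0.033,-0.159]],[-1,[0,0,0],[-0.03,-0.033,-0.159]]]'; done
python3 - <<'E'
from h import *
plan([.38,.3,.38],frame(RA,43.5,-1))
cv2.imwrite("pics/e7.png",manip.camera("side"))
E
```

```text
clock: 7.65
position: [0.3788, 0.299, 0.3743]
ee_rot: [0.762, 0.611, 0.167, -0.137]
ft_force: [0.5, 0.4, -1.3]
grip_width: 0.769
clock: 8.15
position: [0.3796, 0.2976, 0.3738]
ee_rot: [0.551, 0.813, 0.187, 0.006]
ft_force: [-1.2, 0.5, -1.6]
grip_width: 0.771
clock: 8.65
position: [0.3795, 0.2976, 0.3738]
ee_rot: [0.285, 0.929, 0.187, 0.147]
ft_force: [-0.8, 0.1, -1.8]
grip_width: 0.766
clock 8.65 pos [0.3795 0.2976 0.3738] q [-0.8953 -0.4096  0.0378  1.9305  0.1409  1.1559  0.0928] grip 0.7661674584936133 F [-0.821   0.1231 -1.7718]
turn deg 74.11829935788765 rows>= 8.628439971814627 total units [-0.2989 -0.3409 -1.5834]
shift m 0.006665423848280583 rows>= 0.13330847696561166 units in current axes [-0.0006  0.0594 -0.0584] in target axes [-0.0725  0.0193 -0.0362]
```

View pics/e7.png

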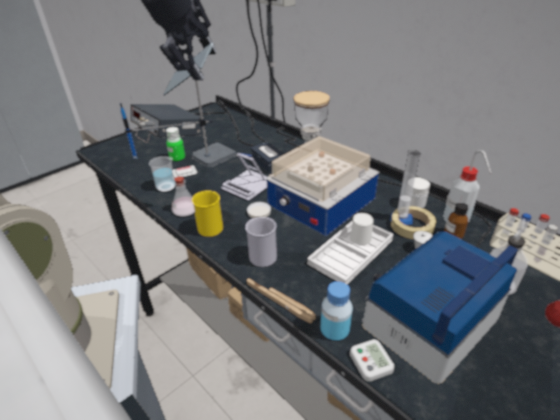

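```bash
python3 -m crank '[[-1,[0,0,0],[-0.03,-0.034,-0.158]],[-1,[0,0,0],[-0.03,-0.034,-0.158]],[-1,[0,0,0],[-0.03,-0.034,-0.158]],[-1,[0,0,0],[-0.03,-0.034,-0.158]],[-1,[0,0,0],[-0.03,-0.034,-0.158]]]'
python3 - <<'E'
from h import *
plan([.38,.3,.38],frame(RA,43.5,-1))
E
```

```text
clock: 9.2
position: [0.3841, 0.3041, 0.3737]
ee_rot: [-0.01, 0.948, 0.167, 0.271]
ft_force: [-0.9, -0.1, -0.6]
grip_width: 0.769
clock 9.2 pos [0.3841 0.3041 0.3737] q [-0.6496 -0.4993 -0.1713  2.0487  0.0938  0.9598  0.7351] grip 0.7694370451132637 F [-0.9387 -0.1426 -0.6461]
turn deg 37.24884429762201 rows>= 4.336303177837253 total units [-0.1497 -0.1788 -0.7942]
shift m 0.008551450397488877 rows>= 0.17102900794977755 units in current axes [-0.0011 -0.0182 -0.1053] in target axes [-0.0079 -0.0082 -0.1063]
```

Run:
```python
from h import *
plan([.45,.43,.33],frame(RA,43.5,-1))
```

```text
clock 9.2 pos [0.3841 0.3041 0.3737] q [-0.6496 -0.4993 -0.1713  2.0487  0.0938  0.9598  0.7351] grip 0.7694370451132637 F [-0.9387 -0.1426 -0.6461]
turn deg 37.24884429762201 rows>= 4.336303177837253 total units [-0.1497 -0.1788 -0.7942]
shift m 0.1486911414627013 rows>= 2.9738228292540256 units in current axes [-0.3073  1.2269  1.3619] in target axes [-0.7231  0.7159  1.5554]
```

```bash
python3 -m crank '[[-1,[-0.06,0.245,0.272],[0,0,0]],[-1,[-0.06,0.245,0.272],[0,0,0]],[-1,[-0.06,0.245,0.272],[0,0,0]],[-1,[-0.06,0.245,0.272],[0,0,0]],[-1,[-0.06,0.245,0.272],[0,0,0]]]'
python3 -m crank '[[-1,[0,0,0],[-0.03,-0.036,-0.159]],[-1,[0,0,0],[-0.03,-0.036,-0.159]],[-1,[0,0,0],[-0.03,-0.036,-0.159]],[-1,[0,0,0],[-0.03,-0.036,-0.159]],[-1,[0,0,0],[-0.03,-0.036,-0.159]]]'
python3 - <<'E'
from h import *
plan([.48,.4656,.25],frame(RA,43.5,-1))
cv2.imwrite("pics/f1.png",manip.camera("side"))
cv2.imwrite("pics/f1w.png",manip.camera("wrist"))
crop("pics/f1.png","pics/f1c.png",160,0,300,210,3.8)
E
```

```text
clock: 9.7
position: [0.452, 0.429, 0.3297]
ee_rot: [-0.005, 0.948, 0.167, 0.27]
ft_force: [0.9, 0.4, -0.1]
grip_width: 0.771
clock: 10.2
position: [0.4514, 0.428, 0.33]
ee_rot: [-0.302, 0.867, 0.13, 0.373]
ft_force: [-0.6, 0.0, -0.8]
grip_width: 0.768
clock 10.2 pos [0.4514 0.428  0.33  ] q [-0.7097 -0.2556 -0.2005  2.0598  0.2567  0.5538  1.1531] grip 0.7679713930680251 F [-0.6378  0.0375 -0.7753]
turn deg 0.20469607590315453 rows>= 0.023829578102811937 total units [-0.0036  0.0015 -0.0024]
shift m 0.09290739877727038 rows>= 1.8581479755454073 units in current axes [0.3325 0.1467 1.103 ] in target axes [0.3309 0.1442 1.1038]
```

View pics/f1c.png

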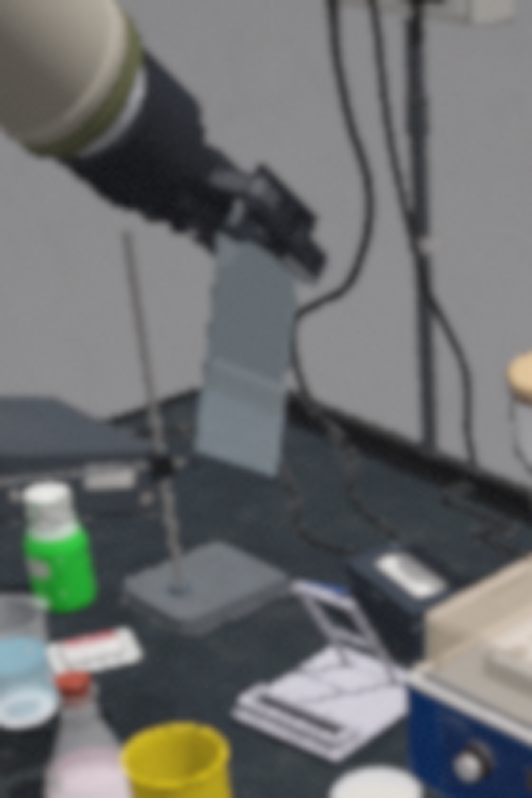

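View pics/f1w.png

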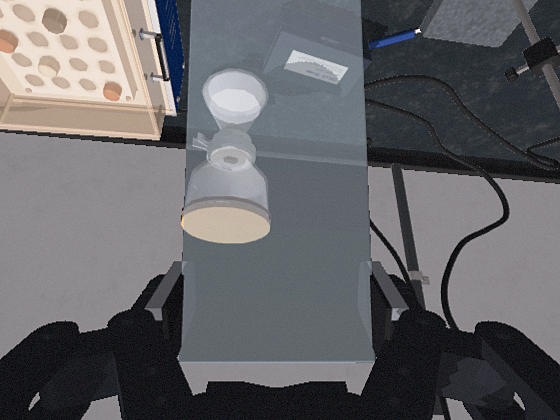

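Run:
```python
from h import *
o=manip.get_obs();Rm=R.from_quat(o["ee_rot"]).as_matrix()
for fx,fz in ((.1181,.014),(.116,.008)):
    for w in (-.034,.034):
        p=o["position"]+Rm@[fx,w,fz];print(p,(proj("side",p)-[160,0])*3.8)
for e in (.0,):
    for w in (-.034,.034):
        p=o["position"]+Rm@[-.0184,w,-.0482];print("top",p,(proj("side",p)-[160,0])*3.8)
cv2.imwrite("pics/f1sc.png",manip.camera("scene"))
```

```text
[0.4166 0.3564 0.2341] [273.1273 475.9794]
[0.3745 0.4098 0.2341] [196.1178 450.3392]
[0.4143 0.3545 0.2397] [269.047  469.1812]
[0.3722 0.408  0.2398] [191.7729 443.6358]
top [0.4551 0.3865 0.3759] [306.5726 223.4624]
top [0.413  0.4399 0.3759] [223.9454 205.2819]
```

View pics/f1sc.png

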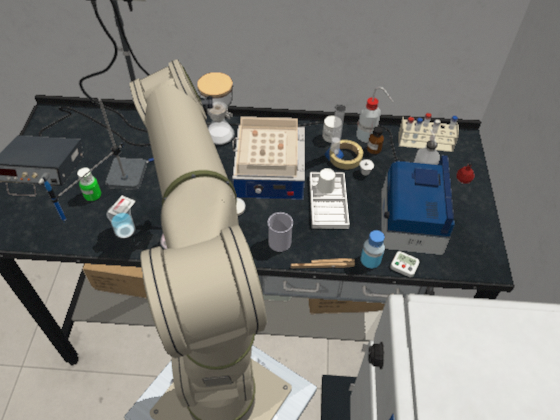

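```bash
cat >> h.py <<'E'
FT=np.array([.1181,0,.014])
def rackpt(x,y,z):
    a=np.radians(RA);X=np.array([np.cos(a),np.sin(a),0]);Y=np.array([-X[1],X[0],0]);p=RC+X*x+Y*y;p[2]=z;return p
E
python3 - <<'E'
from h import *
Rt=frame(RA,43.5,-1)
plan(rackpt(-.042,0,.07)-Rt@FT,Rt)
E
```

```text
clock 10.35 pos [0.4514 0.4277 0.3301] q [-0.7094 -0.2554 -0.201   2.0585  0.2575  0.5568  1.1451] grip 0.7633953803420835 F [-0.5998 -0.8186 -0.4655]
turn deg 0.572054147598051 rows>= 0.06659536060512816 total units [-0.0052 -0.0005 -0.0116]
shift m 0.17073048803993918 rows>= 3.4146097607987835 units in current axes [1.1241 0.1451 1.8083] in target axes [1.1234 0.148  1.8085]
```

```bash
for i in 1 2; do python3 -m crank '[[-1,[0.112,0.015,0.18],[0,0,0]],[-1,[0.112,0.015,0.18],[0,0,0]],[-1,[0.112,0.015,0.18],[0,0,0]],[-1,[0.112,0.015,0.18],[0,0,0]],[-1,[0.112,0.015,0.18],[0,0,0]]]'; done
python3 - <<'E'
from h import *
cv2.imwrite("pics/f2.png",manip.camera("side"))
cv2.imwrite("pics/f2w.png",manip.camera("wrist"))
crop("pics/f2.png","pics/f2c.png",180,100,300,220,6)
Rt=frame(RA,43.5,-1)
plan(rackpt(-.042,0,.03)-Rt@FT,Rt)
o=manip.get_obs();Rm=R.from_quat(o["ee_rot"]).as_matrix()
for w in (-.034,.034):
    p=o["position"]+Rm@(FT+[0,w,0]);print(p,(proj("side",p)-[180,100])*6)
for l in ((-.042,.034,.01),(-.042,-.034,.01),(-.004,.028,.098),(-.004,-.028,.098)): print(((proj("side",rackpt(*l))-[180,100])*6).round())
E
```

```text
clock: 10.85
position: [0.4648, 0.4469, 0.2485]
ee_rot: [-0.299, 0.869, 0.131, 0.373]
ft_force: [0.4, -0.3, -0.5]
grip_width: 0.766
clock: 11.35
position: [0.4783, 0.465, 0.1666]
ee_rot: [-0.298, 0.869, 0.131, 0.373]
ft_force: [-0.1, 0.8, -0.3]
grip_width: 0.772
clock 11.45 pos [0.4775 0.4642 0.1645] q [-0.5927  0.0454 -0.3596  2.1688  1.0073  0.2557  0.3867] grip 0.7746287141892738 F [-0.022  -0.8586 -2.6008]
turn deg 0.5611382640768144 rows>= 0.06532459418822054 total units [-0.0052 -0.0026 -0.011 ]
shift m 0.039233021311666796 rows>= 0.7846604262333359 units in current axes [ 0.3564 -0.0067  0.3368] in target axes [ 0.3571 -0.005   0.3361]
[0.4422 0.3937 0.0693] [390.8841 450.5632]
[0.4002 0.4472 0.0695] [281.3454 405.4953]
[296. 514.]
[404. 560.]
[342. 323.]
[434. 357.]
```

View pics/f2c.png

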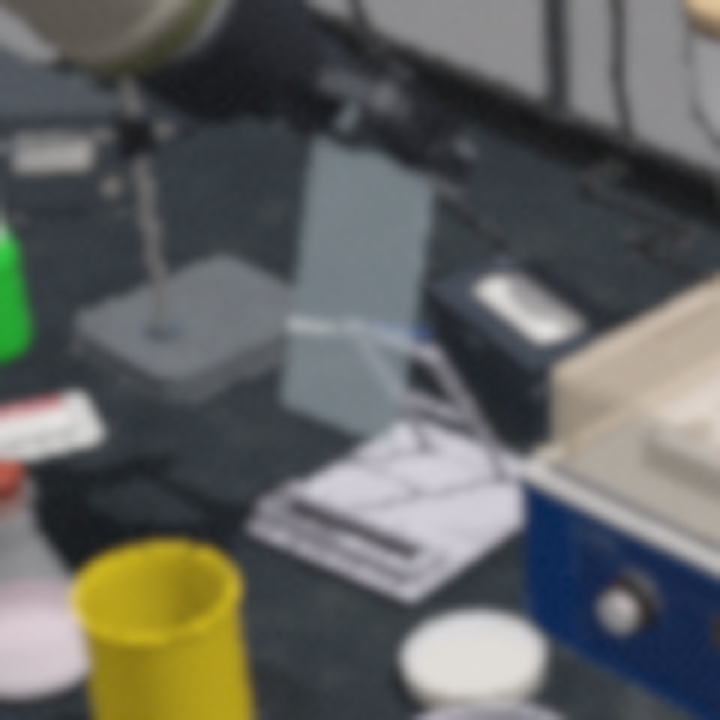

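View pics/f2w.png

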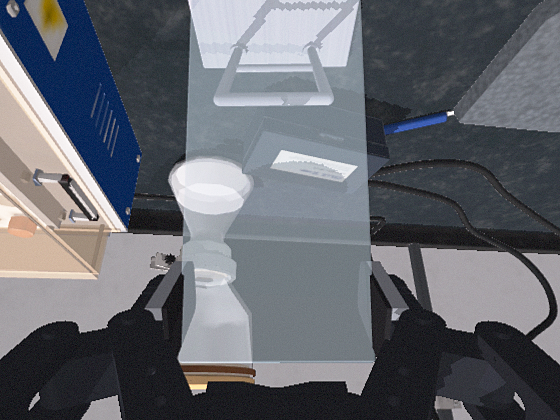

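```bash
python3 -m crank '[[-1,[0.07,0,0.067],[0,0,0]],[-1,[0.07,0,0.067],[0,0,0]],[-1,[0.07,0,0.067],[0,0,0]],[-1,[0.07,0,0.067],[0,0,0]],[-1,[0.07,0,0.067],[0,0,0]]]'
python3 - <<'E'
from h import *
Rt=frame(RA,43.5,-1)
plan(rackpt(-.042,0,.011)-Rt@FT,Rt)
E
```

```text
clock: 11.95
position: [0.4787, 0.4651, 0.1296]
ee_rot: [-0.299, 0.868, 0.131, 0.374]
ft_force: [0.3, 0.8, -0.6]
grip_width: 0.766
clock 11.95 pos [0.4787 0.4651 0.1296] q [-0.6338  0.1082 -0.3243  2.1982  1.3976  0.2362 -0.0019] grip 0.7660969406753054 F [ 0.2501  0.7512 -0.6051]
turn deg 0.5671987222164229 rows>= 0.06603011900074772 total units [-0.0053  0.0042 -0.0106]
shift m 0.023348884339364682 rows>= 0.4669776867872936 units in current axes [ 0.2257 -0.0064  0.1849] in target axes [ 0.2252 -0.0053  0.1856]
```

```bash
python3 -m crank '[[-1,[0.038,0,0.03],[0,0,-0.002]],[-1,[0.038,0,0.03],[0,0,-0.002]],[-1,[0.038,0,0.03],[0,0,-0.002]],[-1,[0.038,0,0.03],[0,0,-0.002]],[-1,[0.038,0,0.03],[0,0,-0.002]]]'
python3 - <<'E'
from h import *
cv2.imwrite("pics/f3.png",manip.camera("side"))
crop("pics/f3.png","pics/f3c.png",180,100,300,220,6)
cv2.imwrite("pics/f3w.png",manip.camera("wrist"))
Rt=frame(RA,43.5,-1)
plan(rackpt(-.042,0,.011)-Rt@FT,Rt)
E
```

```text
clock: 12.45
position: [0.4775, 0.4641, 0.1105]
ee_rot: [-0.302, 0.867, 0.129, 0.375]
ft_force: [0.1, -0.7, -1.1]
grip_width: 0.768
clock 12.55 pos [0.4772 0.4638 0.1099] q [-0.6409  0.1422 -0.3204  2.2148  1.6047  0.2411 -0.2002] grip 0.768093130462819 F [ 0.9501  0.3911 -1.5643]
turn deg 0.285038392424 rows>= 0.033182583518509896 total units [-0.0054  0.0032  0.0005]
shift m 0.003610451409432836 rows>= 0.07220902818865671 units in current axes [ 0.0292 -0.004   0.0341] in target axes [ 0.0292 -0.0042  0.0342]
```

View pics/f3c.png

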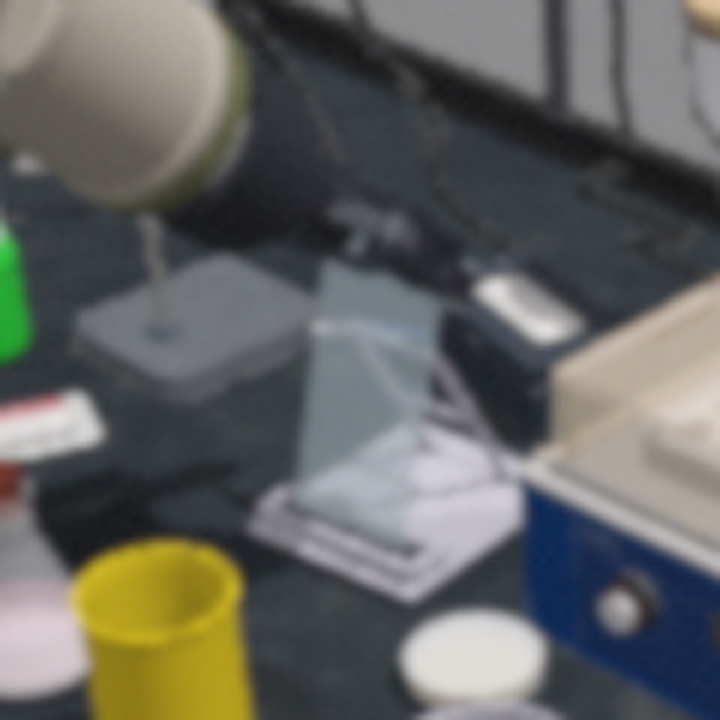

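View pics/f3w.png

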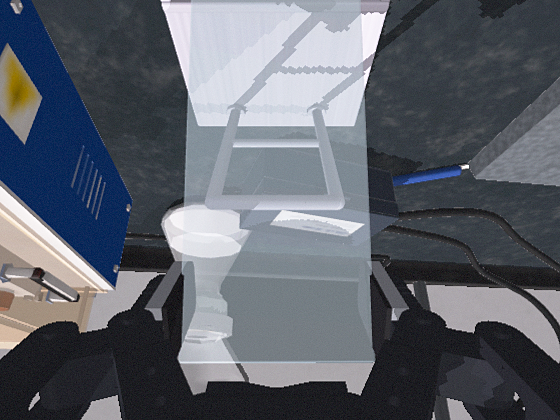

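```bash
python3 -m crank '[[-1,[0.008,0,0.008],[0,0,0]],[-1,[0.008,0,0.008],[0,0,0]],[-1,[0.008,0,0.008],[0,0,0]],[-1,[0.008,0,0.008],[0,0,0]],[-1,[0.008,0,0.008],[0,0,0]]]'
python3 - <<'E'
from h import *
Rt=frame(RA,43.5,-1)
plan(rackpt(-.042,0,.011)-Rt@FT,Rt)
E
```

```text
clock: 13.05
position: [0.4775, 0.4641, 0.1057]
ee_rot: [-0.304, 0.866, 0.129, 0.375]
ft_force: [1.7, 1.0, 4.9]
grip_width: 0.766
clock 13.05 pos [0.4775 0.4641 0.1057] q [-0.6397  0.1517 -0.3219  2.2168  1.6558  0.2437 -0.2474] grip 0.7655461954523798 F [1.7475 1.039  4.8519]
turn deg 0.3482410747446225 rows>= 0.04054028809599797 total units [-0.0048  0.0046  0.004 ]
shift m 0.0007429313631487334 rows>= 0.014858627262974667 units in current axes [-0.0051 -0.0053 -0.0057] in target axes [-0.0051 -0.0052 -0.0057]
```

```bash
python3 -m crank '[[-1,[-0.0015,0,0.013],[0,0.011,0]],[-1,[-0.0015,0,0.013],[0,0.011,0]],[-1,[-0.0015,0,0.013],[0,0.011,0]],[-1,[-0.0015,0,0.013],[0,0.011,0]],[-1,[-0.0015,0,0.013],[0,0.011,0]]]'
python3 - <<'E'
from h import *
o=manip.get_obs();print(o["ft_force"],o["torque"],o["joint_pos"])
cv2.imwrite("pics/f4w.png",manip.camera("wrist"))
cv2.imwrite("pics/f4.png",manip.camera("side"))
crop("pics/f4.png","pics/f4c.png",200,120,280,210,8)
E
```

```text
clock: 13.55
position: [0.4807, 0.4668, 0.1026]
ee_rot: [-0.307, 0.874, 0.122, 0.356]
ft_force: [1.0, -0.2, 2.7]
grip_width: 0.77
[ 0.9799 -0.1621  2.6821] [-0.2398  0.1523 -0.0586] [-0.6388  0.1655 -0.3153  2.1774  1.3731  0.237   0.0415]
```

View pics/f4w.png

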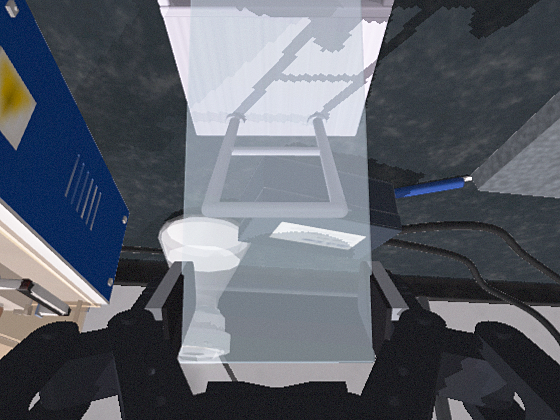

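View pics/f4c.png

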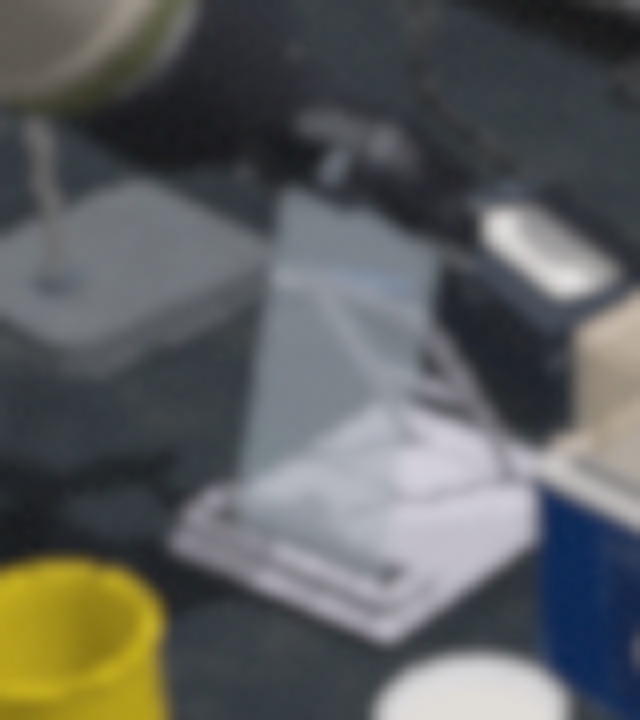

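```bash
python3 -m crank '[[0.66,[0,0,0],[0,0,0]],[0.66,[0,0,0],[0,0,0]],[0.66,[0,0,0],[0,0,0]],[0.9,[0,0,0],[0,0,0]],[0.9,[0,0,0],[0,0,0]]]'
python3 - <<'E'
from h import *
o=manip.get_obs();print(o["ft_force"],o["torque"],o["grip_width"])
cv2.imwrite("pics/f5w.png",manip.camera("wrist"))
E
```

```text
clock: 14.15
position: [0.48, 0.4662, 0.1014]
ee_rot: [-0.307, 0.874, 0.122, 0.355]
ft_force: [0.4, 0.5, 0.4]
grip_width: 0.951
[0.422  0.5387 0.4178] [-0.4586  0.555   0.024 ] 0.9509727956836832
```

View pics/f5w.png

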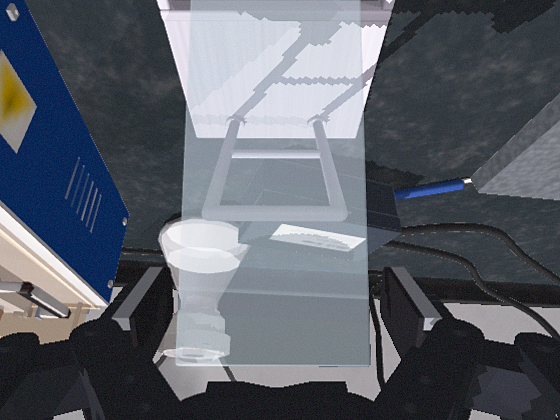

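```bash
python3 -m crank '[[1,[0,0,-0.1],[0,0,0]],[1,[0,0,-0.2],[0,0,0]],[1,[0,0,-0.3],[0,0,0]],[1,[0,0,-0.4],[0,0,0]],[1,[0,0,-0.4],[0,0,0]]]'
python3 - <<'E'
from h import *
o=manip.get_obs();print(o["ft_force"],o["joint_pos"],o["grip_width"])
import pickle;pickle.dump(o,open("f6.pkl","wb"))
cv2.imwrite("pics/f6w.png",manip.camera("wrist"))
cv2.imwrite("pics/f6.png",manip.camera("side"))
crop("pics/f6.png","pics/f6c.png",200,120,280,210,8)
E
```

```text
clock: 14.7
position: [0.42, 0.4187, 0.1798]
ee_rot: [-0.307, 0.875, 0.122, 0.355]
ft_force: [0.3, -0.6, 0.8]
grip_width: 1.001
[ 0.3259 -0.6492  0.7649] [-0.5999 -0.1469 -0.3717  2.2787  0.582   0.3085  0.7627] 1.0011399755135466
```

View pics/f6w.png

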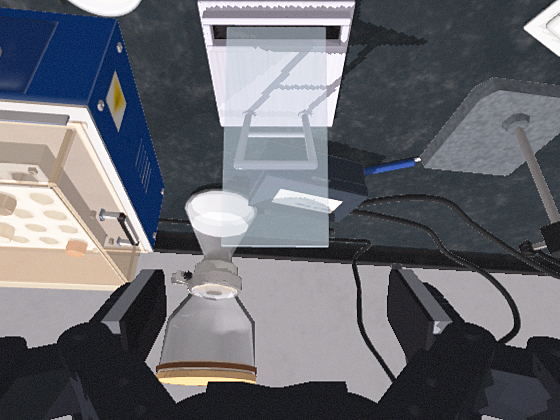

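View pics/f6c.png

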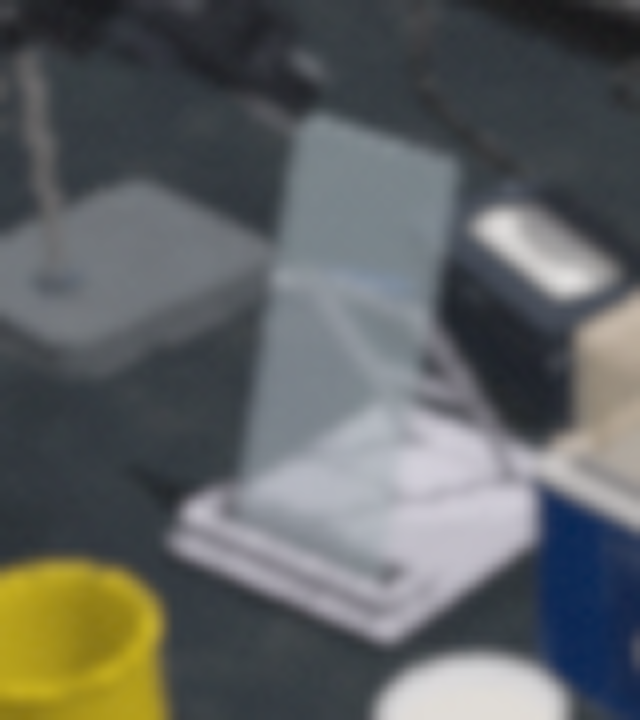

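```bash
python3 - <<'E'
from h import *
import pickle
cv2.imwrite("pics/g0.png",manip.camera("scene"))
o=pickle.load(open("f6.pkl","rb"))
for q,z in (((227,27),.011),((327,27),.011),((223,246),.152),((328,246),.152),((213,35),.01),((339,35),.01)):
    p=onz("wrist",q,z,o)-RC;a=np.radians(RA);print("plate rackframe",p[0]*np.cos(a)+p[1]*np.sin(a),-p[0]*np.sin(a)+p[1]*np.cos(a))
E1=pickle.load(open("e1.pkl","rb"))
crop("pics/e1.png","pics/e1t.png",370,30,560,270,3)
for nm,uv,z in (("petri",(234,206),.014),("hold1",(291,265),.012),("hold2",(355,262),.012),("hold3",(312,262),.012),("heaterFL",(234,197),.0),("heaterFR",(303,198),.0),("yellow",(0,0),0)):
    p=onz("scene",uv,z);print(nm,p,dl(p))
E
python3 - <<'E'
import cv2
im=cv2.imread('pics/g0.png')[150:290,170:370];cv2.imwrite('pics/g0c.png',cv2.resize(im,None,fx=4,fy=4,interpolation=cv2.INTER_CUBIC))
E
```

```text
plate rackframe -0.04363952407891449 -0.03418393670528786
plate rackframe -0.04377217543253022 0.03473790049528241
plate rackframe 0.008784256862401047 -0.033057165033940794
plate rackframe 0.008310154055470741 0.032506118661373776
plate rackframe -0.03671899461045987 -0.04494720952303
plate rackframe -0.036898134148317586 0.04407777145364995
petri [0.4568 0.3055 0.014 ] [0.5484 0.0362 0.014 ]
hold1 [0.3842 0.0638 0.012 ] [ 0.3647 -0.1369  0.012 ]
hold2 [ 0.4882 -0.0708  0.012 ] [ 0.3874 -0.3054  0.012 ]
hold3 [0.4236 0.0231 0.012 ] [ 0.3784 -0.1918  0.012 ]
heaterFL [0.4923 0.333  0.    ] [0.5928 0.0423 0.    ]
heaterFR [0.6038 0.1652 0.    ] [ 0.6055 -0.1588  0.    ]
yellow [0.7817 1.7351 0.    ] [1.5445 1.1118 0.    ]
```

View pics/g0c.png

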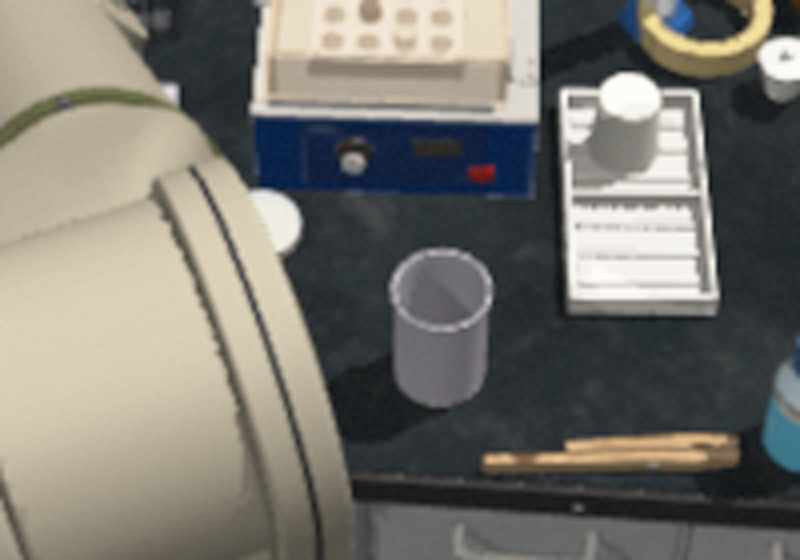

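View pics/e1t.png

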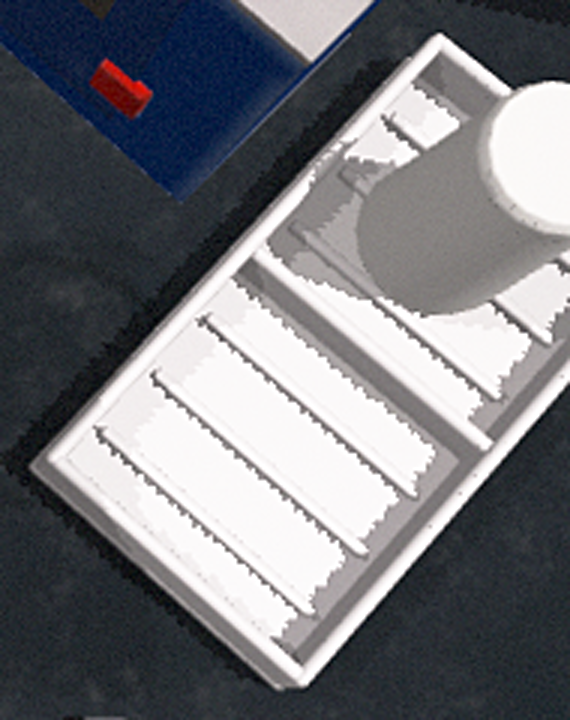

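Run:
```python
from h import *
import pickle
f=lambda u,v:(u/4+170-.4,v/4+150-.4)
print("mouth scene",onz("scene",f(441.5,290),.095),"base",onz("scene",f(441,380),0))
E1=pickle.load(open("e1.pkl","rb"))
g=lambda u,v:(u/3+370-.33,v/3+30-.33)
# tray front-cell & outer rim corners z=.019
for nm,q in (("FL",(35,465)),("FR",(297,682)),("BL",(437,38))): p=onz("wrist",g(*q),.019,E1);print(nm,p,dl(p))
for nm,q in (("mid",(390,350)),("midL",(258,255)),("midR",(490,443))): p=onz("wrist",g(*q),.017,E1);print(nm,p)
plan([.42,.42,.33],frame(110,45,1))
```

```text
mouth scene [0.4324 0.1328 0.095 ] base [0.4285 0.1288 0.    ]
FL [0.5183 0.0797 0.019 ] [ 0.4887 -0.1901  0.019 ]
FR [ 0.5764 -0.0007  0.019 ] [ 0.4989 -0.2888  0.019 ]
BL [0.6815 0.1865 0.019 ] [ 0.6835 -0.1792  0.019 ]
mid [0.6359 0.0906 0.017 ]
midL [0.605  0.1295 0.017 ]
midR [0.6565 0.0556 0.017 ]
clock 14.85 pos [0.421  0.4194 0.1819] q [-0.6014 -0.1484 -0.3707  2.2779  0.5911  0.3075  0.7537] grip 0.9985602758193991 F [ 0.3663 -0.0266 -0.2078]
turn deg 131.12455149171825 rows>= 15.264790627673836 total units [-0.0194  1.319   2.5982]
shift m 0.14808234073619048 rows>= 2.9616468147238093 units in current axes [-1.2904  0.0035 -1.3271] in target axes [ 1.3165 -0.0092 -1.3012]
```

```bash
python3 -m crank '[[1,[-0.258,0,-0.265],[0,0,0]],[1,[-0.258,0,-0.265],[0,0,0]],[1,[-0.258,0,-0.265],[0,0,0]],[1,[-0.258,0,-0.265],[0,0,0]],[1,[-0.258,0,-0.265],[0,0,0]]]'
for i in 1 2 3; do python3 -m crank '[[1,[0,0,0],[0,0.08,0.158]],[1,[0,0,0],[0,0.08,0.158]],[1,[0,0,0],[0,0.08,0.158]],[1,[0,0,0],[0,0.08,0.158]],[1,[0,0,0],[0,0.08,0.158]]]'; done
python3 - <<'E'
from h import *
Rt=frame(110,45,1)
G=np.array([.431,.133,.055]);T=G+.048*Rt[:,2];print(T)
plan(T-.12*Rt[:,2],Rt)
E
```

```text
clock: 15.35
position: [0.4215, 0.4195, 0.3277]
ee_rot: [-0.307, 0.875, 0.12, 0.355]
ft_force: [0.8, -0.4, -0.2]
grip_width: 0.998
clock: 15.85
position: [0.4219, 0.4195, 0.3263]
ee_rot: [-0.038, 0.971, 0.174, 0.162]
ft_force: [-0.1, 0.9, -0.6]
grip_width: 1.0
clock: 16.35
position: [0.4221, 0.419, 0.3255]
ee_rot: [0.233, 0.949, 0.205, -0.051]
ft_force: [-0.0, 0.2, -0.0]
grip_width: 0.997
clock: 16.85
position: [0.4219, 0.4186, 0.3247]
ee_rot: [0.476, 0.814, 0.212, -0.257]
ft_force: [0.1, 0.7, -1.3]
grip_width: 0.996
[0.4194 0.1649 0.0211]
clock 16.85 pos [0.4219 0.4186 0.3247] q [-0.5094  0.1288  0.0377  1.6426 -0.7002  1.3394  0.1959] grip 0.9957103324291188 F [ 0.0801  0.6663 -1.2809]
turn deg 11.131227875349683 rows>= 1.295835608306133 total units [-0.0118  0.1349  0.207 ]
shift m 0.399729087758993 rows>= 7.99458175517986 units in current axes [-4.6093 -1.8862 -0.403 ] in target axes [-4.7839 -1.1141 -0.9161]
```

```bash
python3 -m crank '[[1,[0,0,0],[-0.006,0.067,0.104]],[1,[0,0,0],[-0.006,0.067,0.104]],[1,[-0.42,-0.1,-0.13],[0,0,0]],[1,[-0.5,-0.12,-0.13],[0,0,0]],[1,[-0.5,-0.12,-0.13],[0,0,0]]]'
python3 -m crank '[[1,[-0.5,-0.12,-0.13],[0,0,0]],[1,[-0.5,-0.12,-0.13],[0,0,0]],[1,[-0.5,-0.12,-0.1],[0,0,0]],[1,[-0.5,-0.12,-0.1],[0,0,0]],[1,[-0.5,-0.12,-0.1],[0,0,0]]]'
python3 - <<'E'
from h import *
Rt=frame(110,45,1)
G=np.array([.431,.133,.055]);T=G+.048*Rt[:,2]
plan(T-.12*Rt[:,2],Rt)
E
```

```text
clock: 17.35
position: [0.4311, 0.3121, 0.2653]
ee_rot: [0.528, 0.759, 0.219, -0.313]
ft_force: [0.3, -0.3, 0.4]
grip_width: 0.999
clock: 17.85
position: [0.4458, 0.1334, 0.155]
ee_rot: [0.528, 0.758, 0.218, -0.314]
ft_force: [0.1, -0.2, 0.2]
grip_width: 1.0
clock 17.85 pos [0.4458 0.1334 0.155 ] q [-0.1312  0.315   0.2811  1.8689 -0.7538  1.4766  0.7853] grip 0.9995512106682103 F [ 0.0781 -0.192   0.153 ]
turn deg 0.3209888889520311 rows>= 0.037367740273810374 total units [-0.0049  0.0013  0.005 ]
shift m 0.06885431753064573 rows>= 1.3770863506129145 units in current axes [-0.8415 -0.1789  0.0267] in target axes [-0.8422 -0.1757  0.0251]
```

```bash
python3 -m crank '[[1,[-0.25,-0.04,0],[0,0,0]],[1,[-0.25,-0.04,0],[0,0,0]],[1,[-0.2,-0.04,0.01],[0,0,0]],[1,[-0.14,-0.05,0.01],[0,0,0]],[1,[0,0,0],[0,0,0]]]'
python3 - <<'E'
from h import *
Rt=frame(110,45,1)
G=np.array([.431,.133,.055]);T=G+.048*Rt[:,2]
plan(T,Rt)
import pickle;pickle.dump(manip.get_obs(),open("g1.pkl","wb"))
cv2.imwrite("pics/g1.png",manip.camera("wrist"))
E
```

```text
clock: 18.35
position: [0.4493, 0.0868, 0.107]
ee_rot: [0.528, 0.758, 0.22, -0.314]
ft_force: [0.5, 0.2, 0.1]
grip_width: 1.005
clock 18.35 pos [0.4493 0.0868 0.107 ] q [-0.0624  0.4158  0.3069  1.8624 -0.7489  1.4665  0.9168] grip 1.0046232671070947 F [0.4693 0.1608 0.1167]
turn deg 0.27793016787691227 rows>= 0.03235508357123542 total units [-0.0029 -0.002   0.0051]
shift m 0.11995276158195929 rows>= 2.3990552316391858 units in current axes [-0.0225 -0.0138  1.4992] in target axes [-0.0203 -0.0172  1.4992]
```

View pics/g1.png

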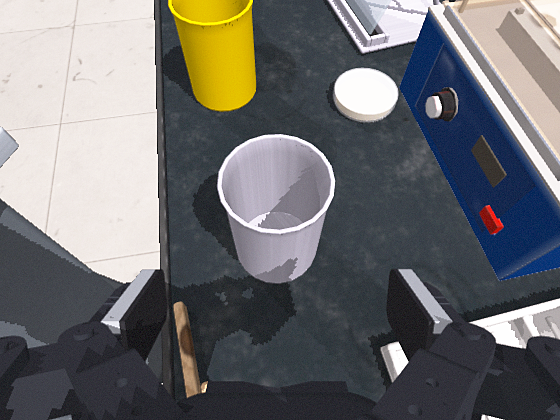

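Run:
```python
from h import *
Rt=frame(110,45,1)
G=np.array([.431,.133,.064]);T=G+.046*Rt[:,2]
plan(T,Rt)
```

```text
clock 18.4 pos [0.4498 0.0878 0.1082] q [-0.0632  0.4142  0.3062  1.8618 -0.75    1.4669  0.9165] grip 1.0026202016494083 F [ 0.0386  0.467  -0.3822]
turn deg 0.37806498592433496 rows>= 0.04401222187710535 total units [-0.0017 -0.0027  0.0078]
shift m 0.11192266541455483 rows>= 2.2384533082910965 units in current axes [ 0.0394 -0.0256  1.3982] in target axes [ 0.0422 -0.0276  1.3981]
```

```bash
python3 -m crank '[[1,[0.02,-0.01,0.28],[0,0,0]],[1,[0.01,-0.01,0.28],[0,0,0]],[1,[0.01,0,0.28],[0,0,0]],[1,[0,0,0.26],[0,0,0]],[1,[0,0,0.16],[0,0,0]]]'
python3 - <<'E'
from h import *
Rt=frame(110,45,1)
G=np.array([.431,.133,.064]);T=G+.046*Rt[:,2]
plan(T,Rt)
cv2.imwrite("pics/g2.png",manip.camera("wrist"))
cv2.imwrite("pics/g2s.png",manip.camera("side"))
crop("pics/g2s.png","pics/g2sc.png",180,150,340,290,5)
E
```

```text
clock: 18.9
position: [0.4229, 0.1587, 0.0402]
ee_rot: [0.526, 0.759, 0.222, -0.314]
ft_force: [-0.5, -0.1, 0.4]
grip_width: 0.999
clock 18.9 pos [0.4229 0.1587 0.0402] q [-0.1363  0.4523  0.2375  1.9899 -0.842   1.2775  0.9542] grip 0.9993268814350457 F [-0.4762 -0.1405  0.4064]
turn deg 0.6189958375524707 rows>= 0.07206005093742383 total units [-0.0013 -0.0038  0.0132]
shift m 0.01040133762201818 rows>= 0.2080267524403636 units in current axes [-0.0278 -0.0155  0.1261] in target axes [-0.0276 -0.0153  0.1261]
```

View pics/g2.png

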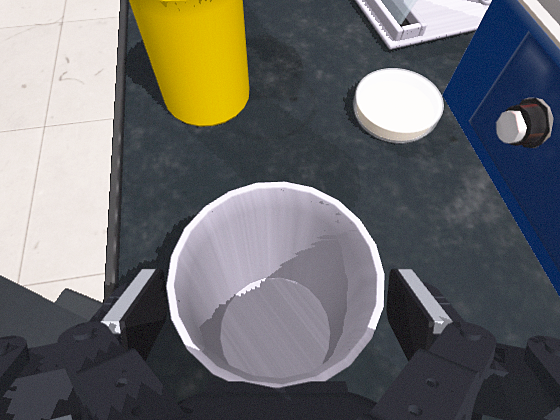

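View pics/g2sc.png

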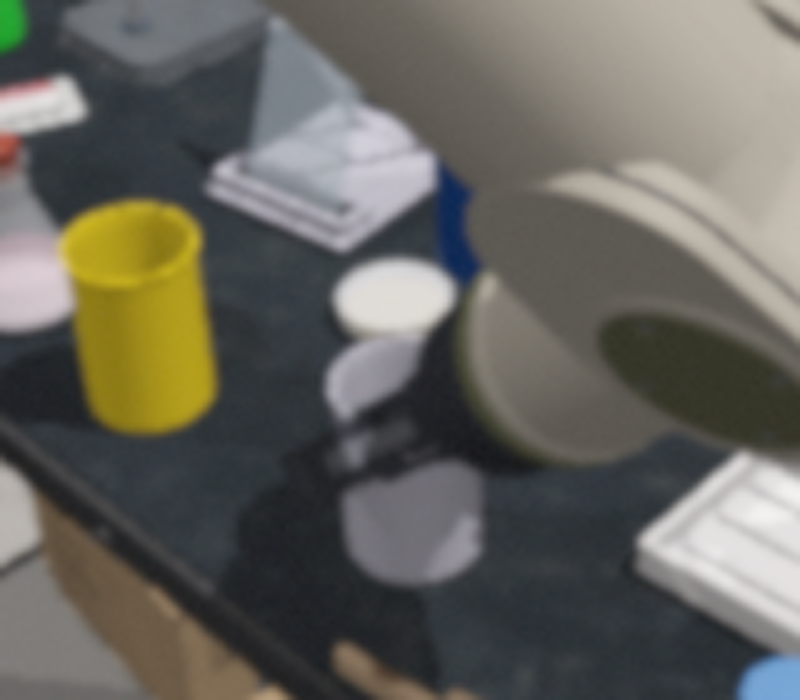

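```bash
python3 -m crank '[[1,[0,0,0.03],[0,0,0]],[1,[0,0,0.03],[0,0,0]],[-1,[0,0,0],[0,0,0]],[-1,[0,0,0],[0,0,0]],[-1,[0,0,0],[0,0,0]]]' 80
python3 -m crank '[[-1,[0,0,0],[0,0,0]],[-1,[0,0,0],[0,0,0]],[-1,[0,0,0],[0,0,0]],[-1,[0,0,0],[0,0,0]],[-1,[0,0,0],[0,0,0]]]' 80
python3 - <<'E'
from h import *
o=manip.get_obs();print(o)
cv2.imwrite("pics/g3.png",manip.camera("wrist"))
E
```

```text
clock: 19.5
position: [0.4234, 0.1601, 0.0381]
ee_rot: [0.526, 0.759, 0.223, -0.313]
ft_force: [-0.8, -2.5, 6.3]
grip_width: 0.71
clock: 20.0
position: [0.4234, 0.1601, 0.0381]
ee_rot: [0.526, 0.759, 0.223, -0.313]
ft_force: [-0.1, -2.6, 5.6]
grip_width: 0.716
{'clock': 20.0, 'joint_pos': array([-0.1371,  0.4548,  0.2364,  1.9925, -0.8476,  1.2713,  0.9577]), 'joint_velocities': array([-0.0003, -0.0005,  0.0001, -0.0011,  0.0001,  0.0001,  0.0003]), 'tau': array([ -0.7949, -52.2294,   2.6722, -23.1581,  -1.8482,   2.0531,
         0.1053]), 'position': array([0.4234, 0.1601, 0.0381]), 'ee_rot': array([ 0.5262,  0.7586,  0.2229, -0.3129]), 'ft_force': array([-0.0571, -2.5687,  5.6245]), 'torque': array([-0.2592,  0.2202,  0.1654]), 'grip_width': 0.7164620596160153}
```

View pics/g3.png

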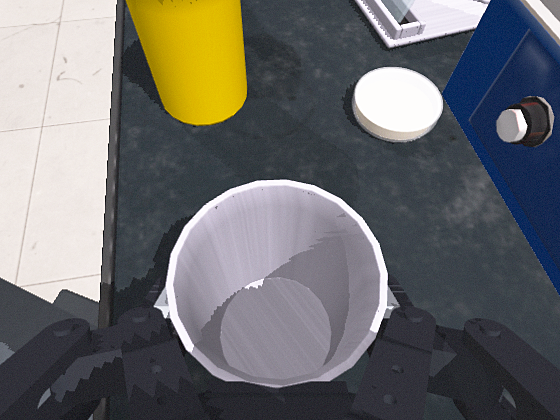

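```bash
cat >> h.py <<'E'
def azv(a): a=np.radians(a);return np.array([np.cos(a),np.sin(a),0])
E
python3 - <<'E'
from h import *
import pickle
o=manip.get_obs();Rm=R.from_quat(o["ee_rot"]).as_matrix()
base=np.array([.431,.133,0]);bt=Rm.T@(base-o["position"]);at=Rm.T@[0,0,1]
s=-bt[0]/at[0];print("base in tool",bt,"axis",at,"grip h",s,"z_t",bt[2]+s*at[2])
pickle.dump((bt,at),open("hold1.pkl","wb"))
Rt=frame(290,45,-1);print("axis at lying",Rt@at)
mu=azv(110);C=np.array([.455,.13,.031]);B=C-.0475*mu
T=B-Rt@bt;print("T",T);plan(T+[0,0,.06],Rt)
E
```

```text
base in tool [-0.0468 -0.0026  0.007 ] axis [ 0.7092  0.0089 -0.7049] grip h 0.06593580323227234 z_t -0.03950738930437732
axis at lying [-0.3336  0.9427 -0.0031]
T [0.4607 0.122  0.0029]
clock 20.05 pos [0.4234 0.1601 0.0381] q [-0.1371  0.4548  0.2365  1.9925 -0.8476  1.2713  0.9577] grip 0.7167498162176172 F [-0.1585 -1.482   6.4923]
turn deg 90.17902583275622 rows>= 10.49814037633949 total units [ 0.0126 -2.0039  0.0072]
shift m 0.05878555773824839 rows>= 1.1757111547649677 units in current axes [-0.2112  0.2748 -0.648 ] in target axes [-0.6481  0.2751  0.2104]
```

```bash
python3 -m crank '[[-1,[0.15,0,-0.15],[0,0,0]],[-1,[0.2,0,-0.2],[0,0,0]],[-1,[0.2,0,-0.2],[0,0,0]],[-1,[0.2,0,-0.2],[0,0,0]],[-1,[0.2,0,-0.2],[0,0,0]]]'
for i in 1 2 3; do python3 -m crank '[[-1,[0,0,0],[0.001,-0.1336,0]],[-1,[0,0,0],[0.001,-0.1336,0]],[-1,[0,0,0],[0.001,-0.1336,0]],[-1,[0,0,0],[0.001,-0.1336,0]],[-1,[0,0,0],[0.001,-0.1336,0]]]'; done
cat > lay.py <<'E'
from h import *
import pickle
bt,at=pickle.load(open("hold1.pkl","rb"))
Rt=frame(290,45,-1)
mu=azv(110);C=np.array([.455,.13,.031]);B=C-.0475*mu
T=B-Rt@bt;plan(T+[0,0,.03],Rt)
E
python3 lay.py
python3 - <<'E'
from h import *
cv2.imwrite("pics/h1.png",manip.camera("side"))
E
```

```text
clock: 20.55
position: [0.422, 0.1594, 0.1457]
ee_rot: [0.526, 0.759, 0.222, -0.313]
ft_force: [0.5, 0.1, -1.1]
grip_width: 0.716
clock: 21.05
position: [0.4226, 0.1594, 0.1455]
ee_rot: [0.566, 0.814, 0.077, -0.104]
ft_force: [-1.1, -0.1, -1.8]
grip_width: 0.716
clock: 21.55
position: [0.4225, 0.1598, 0.1456]
ee_rot: [0.566, 0.814, -0.074, 0.109]
ft_force: [-0.2, -0.4, -2.8]
grip_width: 0.716
clock: 22.05
position: [0.4223, 0.1602, 0.1453]
ee_rot: [0.527, 0.758, -0.22, 0.315]
ft_force: [-0.2, -0.4, -1.4]
grip_width: 0.716
clock 22.05 pos [0.4223 0.1602 0.1453] q [-0.849   0.2855 -0.1294  1.9178  0.6493  1.5012 -0.866 ] grip 0.7161162490358113 F [-0.1651 -0.4336 -1.4312]
turn deg 0.39547531031078853 rows>= 0.046039034960510886 total units [0.0043 0.0049 0.0059]
shift m 0.12477922703745899 rows>= 2.4955845407491797 units in current axes [0.5639 0.2856 1.4259] in target axes [0.5598 0.2878 1.4271]
```

View pics/h1.png

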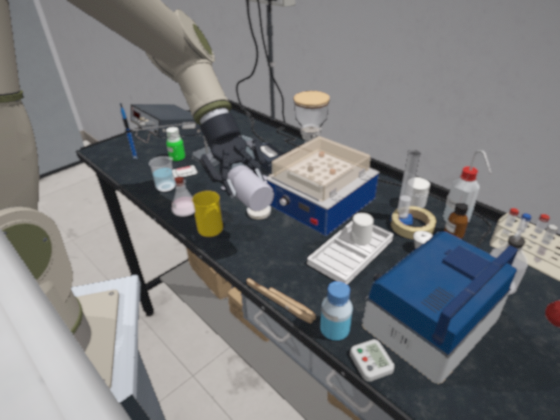

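```bash
python3 -m crank '[[-1,[0.112,0.057,0.285],[0,0,0]],[-1,[0.112,0.057,0.285],[0,0,0]],[-1,[0.112,0.057,0.285],[0,0,0]],[-1,[0.112,0.057,0.285],[0,0,0]],[-1,[0.112,0.057,0.285],[0,0,0]]]'
python3 lay.py
python3 - <<'E'
from h import *
o=manip.get_obs()
cv2.imwrite("pics/h2.png",manip.camera("side"));crop("pics/h2.png","pics/h2c.png",190,130,350,270,5)
cv2.imwrite("pics/h2s.png",manip.camera("scene"))
cv2.imwrite("pics/h2w.png",manip.camera("wrist"))
E
```

```text
clock: 22.6
position: [0.4607, 0.1212, 0.0317]
ee_rot: [0.528, 0.759, -0.219, 0.313]
ft_force: [0.7, 0.9, 0.2]
grip_width: 0.71
clock 22.6 pos [0.4607 0.1212 0.0317] q [-0.7892  0.4612 -0.0766  1.9737  0.7368  1.2669 -0.9455] grip 0.7104762302944689 F [0.6822 0.8757 0.1805]
turn deg 0.30926647593353607 rows>= 0.036003082180854025 total units [ 0.0022 -0.0021  0.0062]
shift m 0.0014020348229685565 rows>= 0.02804069645937113 units in current axes [-0.0039  0.0043 -0.0166] in target axes [-0.0039  0.0043 -0.0166]
```

View pics/h2c.png

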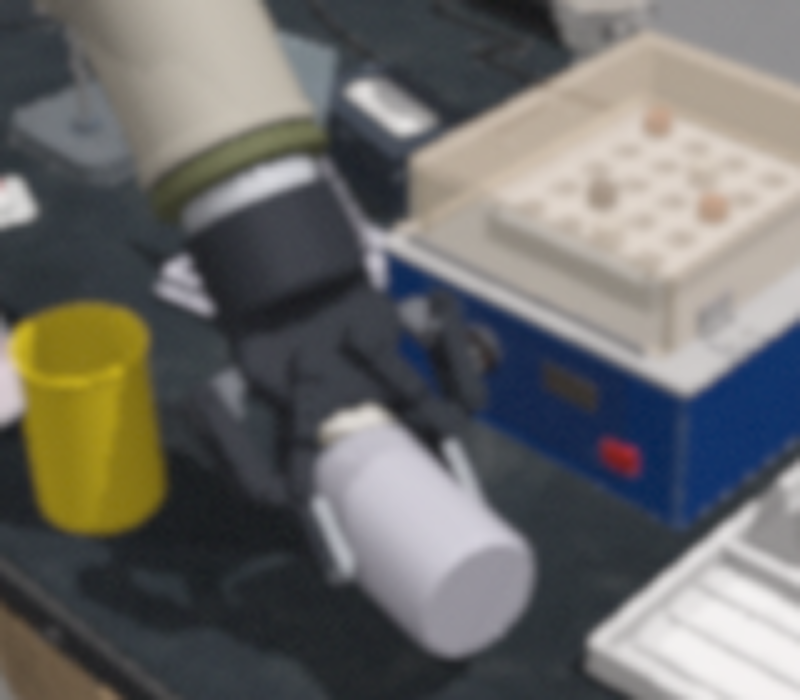

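View pics/h2w.png

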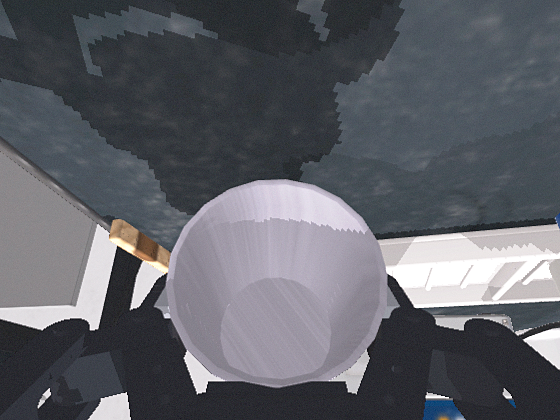

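```bash
python3 -m crank '[[-1,[0.06,0,0.06],[0,0,0]],[-1,[0.06,0,0.06],[0,0,0]],[-1,[0.05,0,0.05],[0,0,0]],[-1,[0.04,0,0.04],[0,0,0]],[-1,[0.02,0,0.02],[0,0,0]]]'
python3 -m crank '[[-1,[0.01,0,0.01],[0,0,0]],[-1,[0.007,0,0.007],[0,0,0]],[-1,[0.007,0,0.007],[0,0,0]],[-1,[0,0,0],[0,0,0]],[-1,[0,0,0],[0,0,0]]]'
python3 lay.py
```

```text
clock: 23.25
position: [0.4599, 0.1218, 0.006]
ee_rot: [0.527, 0.759, -0.22, 0.313]
ft_force: [0.2, -0.3, -0.4]
grip_width: 0.717
clock: 23.75
position: [0.4602, 0.1213, 0.0052]
ee_rot: [0.527, 0.758, -0.22, 0.314]
ft_force: [-5.7, -1.4, 14.8]
grip_width: 0.714
clock 23.75 pos [0.4602 0.1213 0.0052] q [-0.7942  0.5134 -0.0739  1.9754  0.7528  1.2322 -0.9862] grip 0.7135541341220051 F [-5.6615 -1.4376 14.8462]
turn deg 0.3469658396846819 rows>= 0.040391832326505464 total units [0.0022 0.0032 0.0067]
shift m 0.02771498771628071 rows>= 0.5542997543256142 units in current axes [-0.2415  0.0081 -0.2482] in target axes [-0.2409  0.009  -0.2488]
```

```bash
python3 -m crank '[[-1,[-0.008,0,-0.008],[0,0,0]],[0.5,[0,0,0],[0,0,0]],[0.6,[0,0,0],[0,0,0]],[1,[0,0,0],[0,0,0]],[1,[0,0,0],[0,0,0]]]'
python3 - <<'E'
from h import *
o=manip.get_obs();print(o["ft_force"],o["grip_width"],o["position"])
cv2.imwrite("pics/h3w.png",manip.camera("wrist"))
E
```

```text
clock: 24.25
position: [0.4601, 0.1217, 0.0045]
ee_rot: [0.527, 0.759, -0.22, 0.314]
ft_force: [0.3, -0.0, 0.2]
grip_width: 0.996
[ 0.2791 -0.0046  0.214 ] 0.9964504200936817 [0.4601 0.1217 0.0045]
```

View pics/h3w.png

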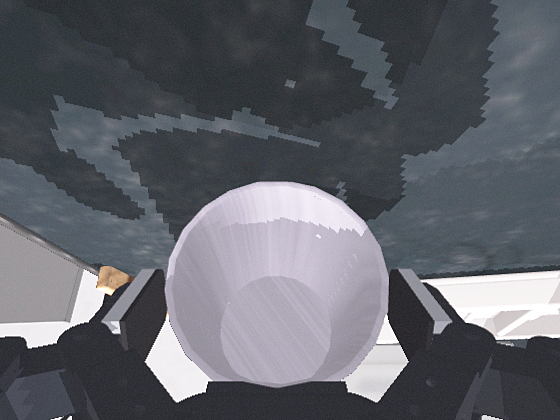

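```bash
python3 -m crank '[[1,[0,0,-0.15],[0,0,0]],[1,[0,0,-0.3],[0,0,0]],[1,[0,0,-0.4],[0,0,0]],[1,[0,0,-0.5],[0,0,0]],[1,[0,0,-0.3],[0,0,0]]]'
python3 - <<'E'
from h import *
import pickle
pickle.dump(manip.get_obs(),open("h4.pkl","wb"))
cv2.imwrite("pics/h4w.png",manip.camera("wrist"))
cv2.imwrite("pics/h4.png",manip.camera("side"))
cv2.imwrite("pics/h4s.png",manip.camera("scene"))
crop("pics/h4.png","pics/h4c.png",190,170,350,290,5)
crop("pics/h4s.png","pics/h4sc.png",220,180,360,280,5.5)
print(manip.get_obs())
E
```

```text
clock: 24.8
position: [0.4271, 0.2125, 0.1001]
ee_rot: [0.527, 0.759, -0.218, 0.313]
ft_force: [0.5, -0.0, -0.2]
grip_width: 1.0
{'clock': 24.95, 'joint_pos': array([-0.8891,  0.4291, -0.139 ,  1.8334,  0.6441,  1.4762, -0.9376]), 'joint_velocities': array([ 0.0225,  0.0214,  0.0287,  0.0472,  0.0097, -0.0206, -0.0032]), 'tau': array([ -1.5864, -60.4088,  -1.0466, -30.5453,   2.0801,   3.4031,
         0.0611]), 'position': array([0.4278, 0.2113, 0.0988]), 'ee_rot': array([ 0.5269,  0.7593, -0.2181,  0.3135]), 'ft_force': array([ 0.9559, -0.1911, -0.8211]), 'torque': array([0.7233, 0.2507, 0.032 ]), 'grip_width': 0.9975098952336843}
```

View pics/h4w.png

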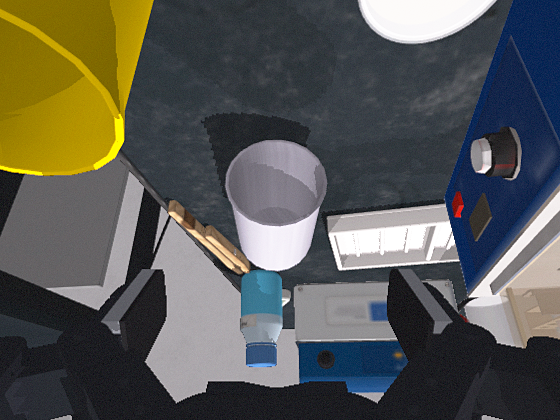

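View pics/h4c.png

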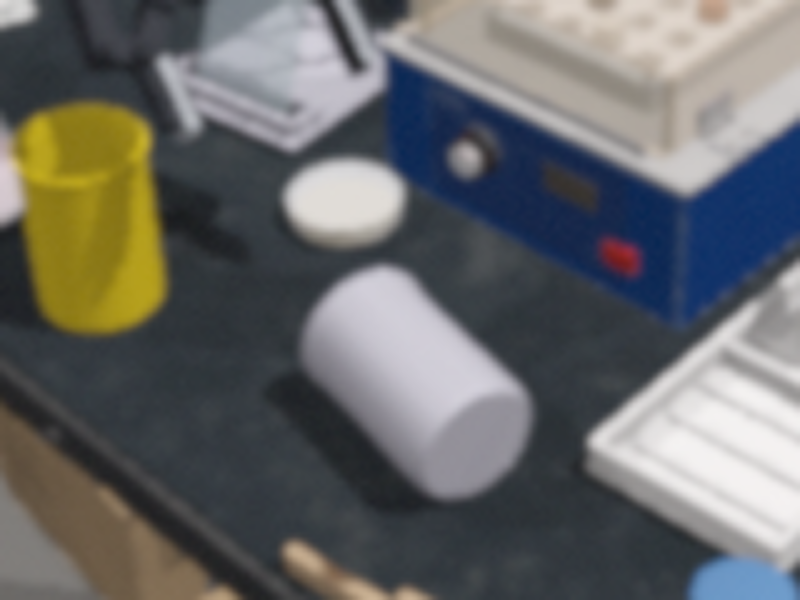

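View pics/h4sc.png

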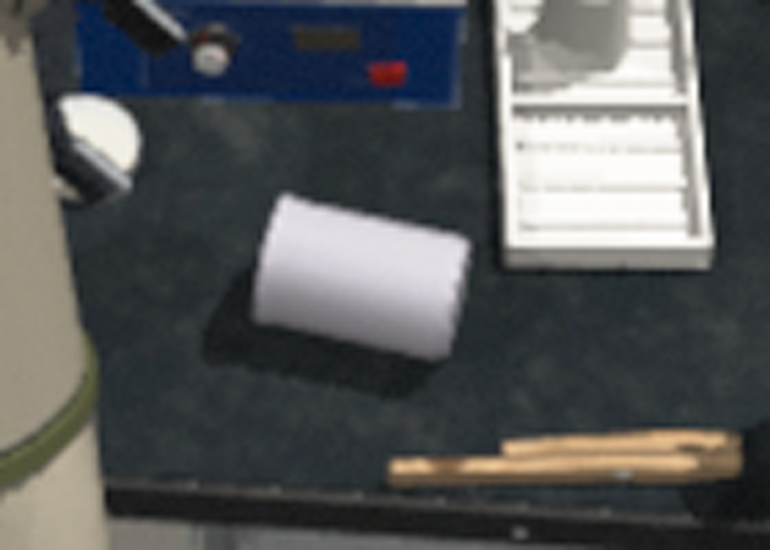

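Run:
```python
from h import *
f=lambda u,v:(u/5.5+220-.4,v/5.5+180-.4)
g=lambda u,v:(u/5+190-.4,v/5+170-.4)
m=onz("scene",f(273,258),.031);b=onz("scene",f(456,299),.031)
print(m,b,np.linalg.norm(m-b),np.degrees(np.arctan2(m[1]-b[1],m[0]-b[0])))
b2=onz("side",g(477,443),.031);print("side base",b2)
import pickle
o=pickle.load(open("h4.pkl","rb"))
print("wrist mouth",onz("wrist",(276,183),.032,o))
print("expected C .455 .13; mouth",np.array([.455,.13])+.0475*azv(110)[:2],"base",np.array([.455,.13])-.0475*azv(110)[:2])
```

```text
[0.4438 0.1745 0.031 ] [0.4743 0.0863 0.031 ] 0.09340556475956621 109.06292973811452
side base [0.473  0.0882 0.031 ]
wrist mouth [0.4422 0.1707 0.032 ]
expected C .455 .13; mouth [0.4388 0.1746] base [0.4712 0.0854]
```

```bash
python3 -m crank '[[1,[-0.25,0,-0.25],[0,0,0]],[1,[-0.25,0,-0.25],[0,0,0]],[1,[-0.25,0,-0.25],[0,0,0]],[1,[-0.25,0,-0.25],[0,0,0]],[1,[-0.25,0,-0.25],[0,0,0]]]'
for i in 1 2 3; do python3 -m crank '[[1,[0,0,0],[0,0.1336,0]],[1,[0,0,0],[0,0.1336,0]],[1,[0,0,0],[0,0.1336,0]],[1,[0,0,0],[0,0.1336,0]],[1,[0,0,0],[0,0.1336,0]]]'; done
cat > st2.py <<'E'
from h import *
Rt=frame(109.5,45,1);base=np.array([.4735,.087,.031]);mu=azv(109.3)
G=base+.038*mu;T=G+.040*Rt[:,2];print("T",T)
import sys
plan(T-float(sys.argv[1])*Rt[:,2],Rt)
E
python3 st2.py .12
```

```text
clock: 25.45
position: [0.4282, 0.2081, 0.2396]
ee_rot: [0.527, 0.758, -0.221, 0.313]
ft_force: [0.8, -0.2, -0.9]
grip_width: 1.001
clock: 25.95
position: [0.4283, 0.2086, 0.2388]
ee_rot: [0.567, 0.814, -0.074, 0.105]
ft_force: [-0.1, -0.9, -1.3]
grip_width: 1.001
clock: 26.45
position: [0.4284, 0.2085, 0.2389]
ee_rot: [0.567, 0.813, 0.075, -0.11]
ft_force: [-0.1, 0.6, -0.1]
grip_width: 0.999
clock: 26.95
position: [0.4284, 0.2084, 0.2388]
ee_rot: [0.529, 0.756, 0.22, -0.317]
ft_force: [-0.4, 0.4, -0.5]
grip_width: 1.0
T [0.4515 0.1495 0.0027]
clock 26.95 pos [0.4284 0.2084 0.2388] q [-0.2804  0.1603  0.28    1.8594 -0.7761  1.504   0.5622] grip 0.9997528224041831 F [-0.4271  0.4482 -0.5175]
turn deg 0.7902105306027216 rows>= 0.09199191275933896 total units [-0.0131 -0.0088  0.0077]
shift m 0.2116519015556973 rows>= 4.233038031113946 units in current axes [-2.6456  0.0106  0.0099] in target axes [-2.6454  0.0264  0.0283]
```

```bash
python3 -m crank '[[1,[-0.45,0,0],[0,0,0]],[1,[-0.5,0,0],[0,0,0]],[1,[-0.5,0,0],[0,0,0]],[1,[-0.5,0,0],[0,0,0]],[1,[-0.45,0,0],[0,0,0]]]'
python3 -m crank '[[1,[-0.2,0.02,0.02],[-0.01,-0.008,0.008]],[1,[-0.04,0.01,0.01],[0,0,0]],[1,[0,0,0],[0,0,0]],[1,[0,0,0],[0,0,0]],[1,[0,0,0],[0,0,0]]]'
python3 st2.py 0
python3 - <<'E'
from h import *
import pickle
pickle.dump(manip.get_obs(),open("i1.pkl","wb"))
cv2.imwrite("pics/i1.png",manip.camera("wrist"))
E
```

```text
clock: 27.45
position: [0.4743, 0.0803, 0.1008]
ee_rot: [0.529, 0.757, 0.218, -0.316]
ft_force: [1.1, 0.0, -0.1]
grip_width: 1.0
clock: 27.95
position: [0.4814, 0.0731, 0.089]
ee_rot: [0.531, 0.757, 0.219, -0.312]
ft_force: [-0.2, -0.3, -0.4]
grip_width: 1.001
T [0.4515 0.1495 0.0027]
clock 27.95 pos [0.4814 0.0731 0.089 ] q [-0.0829  0.5085  0.3592  1.7843 -0.7819  1.4847  0.9464] grip 1.0010987929703614 F [-0.1708 -0.2599 -0.3721]
turn deg 0.39754265165273944 rows>= 0.04627970333559248 total units [-0.0053  0.0044  0.0055]
shift m 0.11903958461546157 rows>= 2.380791692309231 units in current axes [-0.0321 -0.0277  1.4874] in target axes [-0.0375 -0.0338  1.4871]
```

View pics/i1.png

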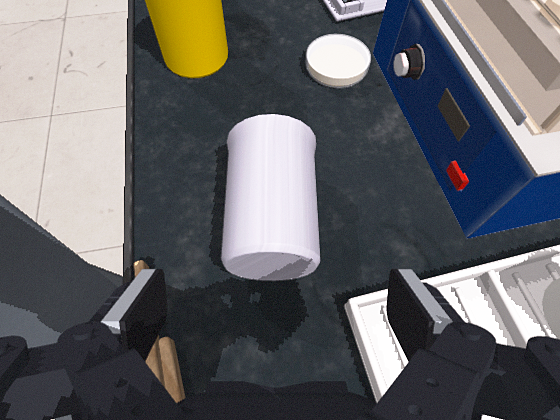

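```bash
python3 -m crank '[[1,[-0.01,-0.02,0.32],[0,0,0]],[1,[-0.01,-0.01,0.32],[0,0,0]],[1,[-0.01,-0.005,0.3],[0,0,0]],[1,[0,0,0.25],[0,0,0]],[1,[0,0,0.15],[0,0,0]]]'
python3 st2.py 0
python3 - <<'E'
from h import *
cv2.imwrite("pics/i2.png",manip.camera("wrist"))
E
```

```text
clock: 28.5
position: [0.4527, 0.1422, 0.0098]
ee_rot: [0.531, 0.756, 0.218, -0.313]
ft_force: [-0.0, -0.4, -0.1]
grip_width: 1.001
T [0.4515 0.1495 0.0027]
clock 28.5 pos [0.4527 0.1422 0.0098] q [-0.1505  0.5625  0.2906  1.915  -0.8741  1.2911  0.9984] grip 1.0005660291686076 F [-0.019  -0.3807 -0.0582]
turn deg 0.4083389171544396 rows>= 0.047536544488293316 total units [-0.0073  0.0035  0.0041]
shift m 0.010273435992654373 rows>= 0.20546871985308746 units in current axes [0.0021 0.0171 0.1273] in target axes [0.0018 0.0163 0.1274]
```

View pics/i2.png

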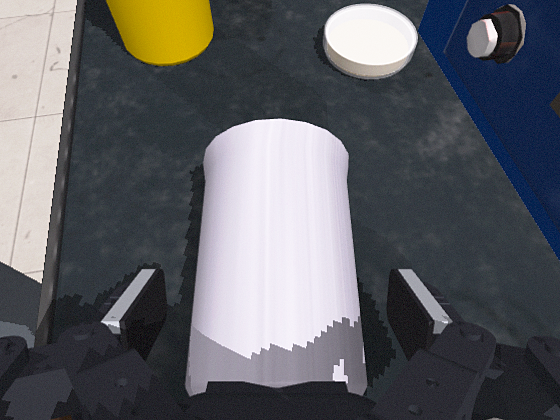

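```bash
python3 -m crank '[[1,[0,0,0.05],[0,0,0]],[1,[0,0,0.05],[0,0,0]],[1,[0,0,0.03],[0,0,0]],[1,[0,0,0],[0,0,0]],[-1,[0,0,0],[0,0,0]]]' 80
python3 -m crank '[[-1,[0,0,0],[0,0,0]],[-1,[0,0,0],[0,0,0]],[-1,[0,0,0],[0,0,0]],[-1,[0,0,0],[0,0,0]],[-1,[0,0,0],[0,0,0]]]' 80
python3 st2.py 0
python3 - <<'E'
from h import *
cv2.imwrite("pics/i3.png",manip.camera("wrist"))
E
```

```text
clock: 29.05
position: [0.4513, 0.1473, 0.0029]
ee_rot: [0.532, 0.756, 0.219, -0.312]
ft_force: [-0.6, -0.2, -0.3]
grip_width: 0.857
clock: 29.55
position: [0.4516, 0.1471, 0.0034]
ee_rot: [0.532, 0.756, 0.219, -0.312]
ft_force: [-0.5, -3.3, 4.8]
grip_width: 0.712
T [0.4515 0.1495 0.0027]
clock 29.55 pos [0.4516 0.1471 0.0034] q [-0.1549  0.5695  0.285   1.9222 -0.8845  1.2751  1.0036] grip 0.7123554976897835 F [-0.4925 -3.2885  4.761 ]
turn deg 0.3027428242925811 rows>= 0.03524363495839128 total units [-0.0043  0.0044  0.0027]
shift m 0.0025117200840231576 rows>= 0.05023440168046315 units in current axes [0.0149 0.0096 0.0259] in target axes [0.0148 0.0095 0.026 ]
```

View pics/i3.png

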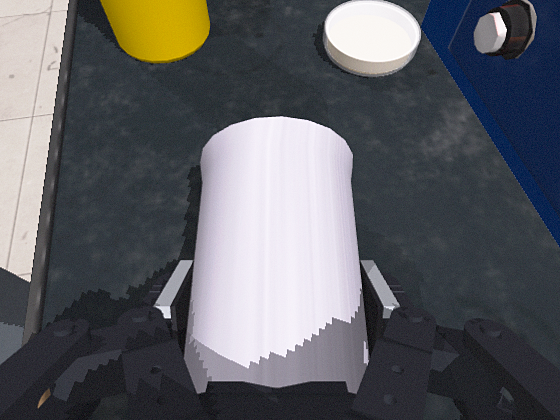

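```bash
cat > fin.py <<'E'
from h import *
import pickle,sys
def final(psi,CELL,zb):
    bt,at=pickle.load(open("hold2.pkl","rb"))
    R0=frame(psi,45,-1);a=R0@at;c,_=R.align_vectors([[0,0,-1.]],[a]);Rt=c.as_matrix()@R0
    T=np.array([CELL[0],CELL[1],zb])-Rt@bt
    return T,Rt
CELL=(.5917,.0692)
E
python3 - <<'E'
from h import *
import pickle
o=manip.get_obs();Rm=R.from_quat(o["ee_rot"]).as_matrix()
base=np.array([.4735,.087,.031]);ax=azv(109.3)+[0,0,.021];ax/=np.linalg.norm(ax)
bt=Rm.T@(base-o["position"]);at=Rm.T@ax;print(bt,at,bt-bt[0]/at[0]*at)
pickle.dump((bt,at),open("hold2.pkl","wb"))
from fin import *
for psi in (-30,-10,10):
    T,Rt=final(psi,CELL,.1025);print(psi,"T",T);plan(T+[0,0,.12],Rt)
E
```

```text
[-0.0259  0.0003 -0.0647] [0.7241 0.0073 0.6896] [ 0.      0.0006 -0.04  ]
-30 T [0.6164 0.054  0.0391]
clock 29.6 pos [0.4516 0.1471 0.0034] q [-0.1548  0.5695  0.285   1.9222 -0.8846  1.2752  1.0036] grip 0.71481113043407 F [-0.8736 -2.369   6.145 ]
turn deg 98.03034274233669 rows>= 11.412147001436168 total units [-0.0052 -1.9387 -0.9936]
shift m 0.24513866901552545 rows>= 4.902773380310508 units in current axes [ 0.1029  1.5451 -2.6442] in target axes [-3.0418  0.0086  0.3704]
-10 T [0.6201 0.0634 0.0391]
clock 29.6 pos [0.4516 0.1471 0.0034] q [-0.1548  0.5695  0.285   1.9222 -0.8846  1.2752  1.0036] grip 0.71481113043407 F [-0.8736 -2.369   6.145 ]
turn deg 105.74497674498463 rows>= 12.310241763094835 total units [-0.0125 -1.8254 -1.4798]
shift m 0.24428087699266687 rows>= 4.885617539853337 units in current axes [ 0.17    1.6282 -2.5776] in target axes [-2.9625 -0.6787  0.2944]
10 T [0.6204 0.0734 0.0391]
clock 29.6 pos [0.4516 0.1471 0.0034] q [-0.1548  0.5695  0.285   1.9222 -0.8846  1.2752  1.0036] grip 0.71481113043407 F [-0.8736 -2.369   6.145 ]
turn deg 115.58557182005269 rows>= 13.455829082660383 total units [-0.0199 -1.6638 -1.9568]
shift m 0.24121370237550668 rows>= 4.824274047510134 units in current axes [ 0.2532  1.6739 -2.495 ] in target axes [-2.7262 -1.287   0.0527]
```

```bash
python3 -m crank '[[-1,[0.2,0,-0.2],[0,0,0]],[-1,[0.33,0,-0.33],[0,0,0]],[-1,[0.34,0,-0.34],[0,0,0]],[-1,[0.34,0,-0.34],[0,0,0]],[-1,[0.34,0,-0.34],[0,0,0]]]'
python3 -m crank '[[-1,[-0.13,0.33,-0.35],[0,0,0]],[-1,[-0.13,0.33,-0.35],[0,0,0]],[-1,[-0.13,0.33,-0.35],[0,0,0]],[-1,[-0.13,0.33,-0.35],[0,0,0]],[-1,[-0.13,0.33,-0.35],[0,0,0]]]'
python3 -m crank '[[-1,[0,0,0],[-0.001,-0.122,-0.099]],[-1,[0,0,0],[-0.001,-0.122,-0.099]],[-1,[0,0,0],[-0.001,-0.122,-0.099]],[-1,[0,0,0],[-0.001,-0.122,-0.099]],[-1,[0,0,0],[-0.001,-0.122,-0.099]]]'
python3 - <<'E'
from fin import *
T,Rt=final(-10,CELL,.1025);plan(T+[0,0,.1],Rt)
cv2.imwrite("pics/j1.png",manip.camera("side"))
E
```

```text
clock: 30.1
position: [0.4509, 0.1479, 0.1796]
ee_rot: [0.532, 0.756, 0.218, -0.312]
ft_force: [0.1, 0.4, -0.5]
grip_width: 0.719
clock: 30.6
position: [0.6223, 0.0645, 0.2409]
ee_rot: [0.532, 0.756, 0.218, -0.312]
ft_force: [1.2, -0.7, -0.9]
grip_width: 0.713
clock: 31.1
position: [0.6215, 0.065, 0.2407]
ee_rot: [0.413, 0.896, 0.143, -0.074]
ft_force: [-1.2, -0.1, -1.8]
grip_width: 0.717
clock 31.1 pos [0.6215 0.065  0.2407] q [-0.3047  0.3464  0.4049  1.4591 -0.461   1.4231  0.871 ] grip 0.716895607918243 F [-1.2081 -0.0607 -1.783 ]
turn deg 70.09046242404372 rows>= 8.159541609318245 total units [-0.0079 -1.2105 -0.9801]
shift m 0.10158201727632175 rows>= 2.031640345526435 units in current axes [-0.3228 -0.2743  1.197 ] in target axes [ 0.9289 -0.0141  0.8656]
```

View pics/j1.png

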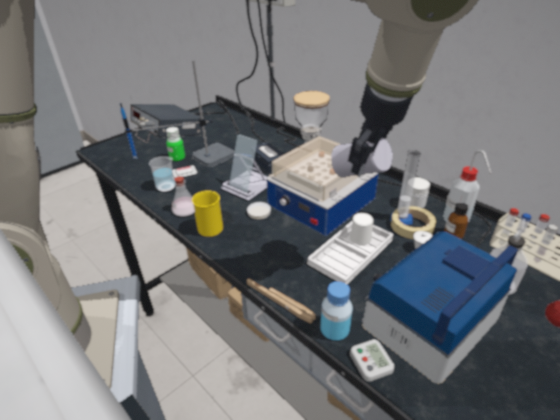

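```bash
for i in 1 2; do python3 -m crank '[[-1,[0,0,0],[-0.001,-0.121,-0.098]],[-1,[0,0,0],[-0.001,-0.121,-0.098]],[-1,[0,0,0],[-0.001,-0.121,-0.098]],[-1,[0,0,0],[-0.001,-0.121,-0.098]],[-1,[0,0,0],[-0.001,-0.121,-0.098]]]'; done
python3 - <<'E'
from fin import *
T,Rt=final(-10,CELL,.1025);plan(T+[0,0,.1],Rt)
cv2.imwrite("pics/j2.png",manip.camera("side"));cv2.imwrite("pics/j2s.png",manip.camera("scene"))
cv2.imwrite("pics/j2w.png",manip.camera("wrist"))
crop("pics/j2.png","pics/j2c.png",280,60,440,290,3.2)
E
```

```text
clock: 31.65
position: [0.6211, 0.0652, 0.2406]
ee_rot: [0.259, 0.95, 0.056, 0.166]
ft_force: [0.1, -0.9, -2.1]
grip_width: 0.715
clock: 32.15
position: [0.6209, 0.065, 0.2404]
ee_rot: [0.08, 0.916, -0.037, 0.391]
ft_force: [0.1, -1.5, 0.4]
grip_width: 0.716
clock 32.15 pos [0.6209 0.065  0.2404] q [-0.5782 -0.1527  0.1492  2.1687  0.8762  0.5944  0.3599] grip 0.7161312973673933 F [ 0.0868 -1.4835  0.3704]
turn deg 0.2109402769088488 rows>= 0.024556493237351432 total units [ 0.0013 -0.0021 -0.004 ]
shift m 0.10129204539222113 rows>= 2.0258409078444224 units in current axes [ 0.9198 -0.0168  0.8699] in target axes [ 0.9213 -0.0131  0.8685]
```

View pics/j2c.png

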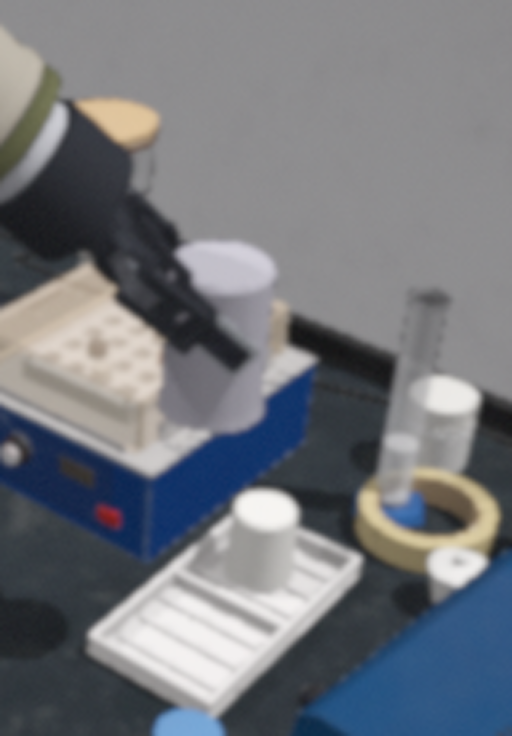

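View pics/j2w.png

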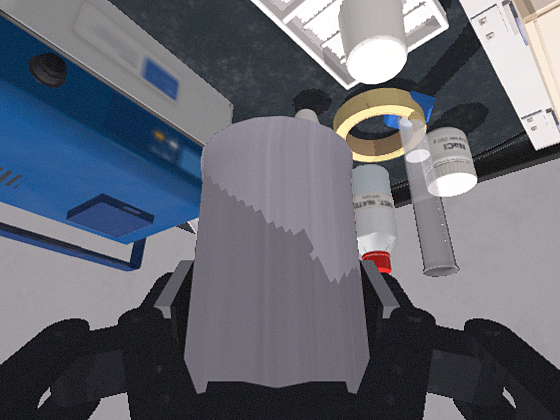

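View pics/j2s.png

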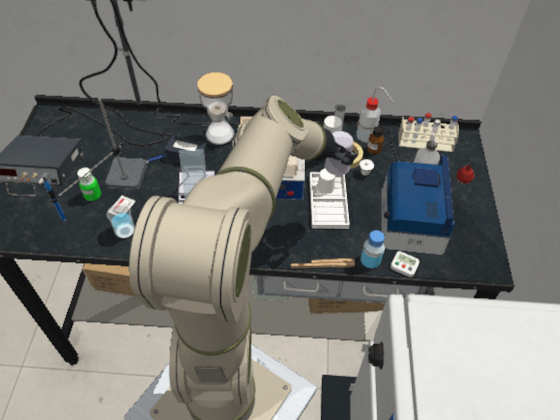

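Run:
```python
from fin import *
o=manip.get_obs();Rm=R.from_quat(o["ee_rot"]).as_matrix();bt,at=pickle.load(open("hold2.pkl","rb"))
b=o["position"]+Rm@bt;m=b+Rm@at*.095
print(b,m,"side base",(proj("side",b)-[280,60])*3.2,"mouth",(proj("side",m)-[280,60])*3.2,"scene",proj("scene",b))
c=np.r_[CELL,.0075];print("cell side",(proj("side",c)-[280,60])*3.2,"scene",proj("scene",c))
crop("pics/j2s.png","pics/j2sc.png",290,110,380,240,4.6)
```

```text
[0.5921 0.07   0.3024] [0.5914 0.0704 0.2074] side base [218.2563 264.3798] mouth [205.4656 404.959 ] scene [339.8557 138.8178]
cell side [187.3381 645.103 ] scene [329.3776 213.8939]
```

View pics/j2sc.png

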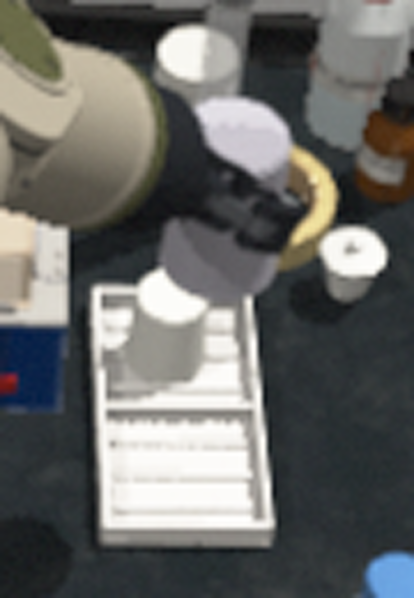

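Run:
```python
from fin import *
p,e=tri([ray("scene",(242/4.6+290,140/4.6+110)),ray("side",(226/3.2+280-.3,267/3.2+60-.3))]);print("base tri",p,e)
for z in (.018,):
    q=onz("side",(192/3.2+280-.3,635/3.2+60-.3),z);q2=onz("scene",(183/4.6+290-.3,468/4.6+110-.3),z);print("cell side",q,"scene",q2)
```

```text
base tri [0.5915 0.0615 0.3043] [np.float64(0.0015721604358825004), np.float64(0.0015721604358824696)]
cell side [0.5936 0.0687 0.018 ] scene [0.5919 0.07   0.018 ]
```

```bash
for i in 1 2; do python3 -m crank '[[-1,[0.145,-0.001,0.14],[0,0,0]],[-1,[0.145,-0.001,0.14],[0,0,0]],[-1,[0.145,-0.001,0.14],[0,0,0]],[-1,[0.145,-0.001,0.14],[0,0,0]],[-1,[0.145,-0.001,0.14],[0,0,0]]]'; done
python3 - <<'E'
from fin import *
T,Rt=final(-10,CELL,.1025);plan(T,Rt)
o=manip.get_obs();Rm=R.from_quat(o["ee_rot"]).as_matrix();bt,at=pickle.load(open("hold2.pkl","rb"))
b=o["position"]+Rm@bt;m=b+Rm@at*.095
print(b,m,"side base",(proj("side",b)-[290,160])*5,"mouth",(proj("side",m)-[290,160])*5,"scene base",(proj("scene",b)-[290,140])*5.5,"mouth",(proj("scene",m)-[290,140])*5.5)
cv2.imwrite("pics/k1.png",manip.camera("side"));cv2.imwrite("pics/k1s.png",manip.camera("scene"))
crop("pics/k1.png","pics/k1c.png",290,160,410,280,5)
crop("pics/k1s.png","pics/k1sc.png",290,140,380,240,5.5)
E
```

```text
clock: 32.8
position: [0.6225, 0.0632, 0.1601]
ee_rot: [0.084, 0.916, -0.036, 0.39]
ft_force: [1.2, -0.1, -1.5]
grip_width: 0.716
clock: 33.3
position: [0.6234, 0.0621, 0.0798]
ee_rot: [0.084, 0.916, -0.037, 0.391]
ft_force: [0.7, 0.6, 0.2]
grip_width: 0.717
clock 33.3 pos [0.6234 0.0621 0.0798] q [-0.5464  0.138   0.1422  2.3023  1.5845  0.3994 -0.4613] grip 0.7173241556619374 F [0.7321 0.6248 0.2047]
turn deg 0.6603451986524644 rows>= 0.07687371346361635 total units [-0.0038 -0.004  -0.0136]
shift m 0.04078653869662896 rows>= 0.8157307739325792 units in current axes [0.3967 0.0088 0.3201] in target axes [0.3976 0.0121 0.3189]
[0.5952 0.0678 0.1432] [0.595  0.0684 0.0482] side base [271.565  266.5106] mouth [255.9626 439.8065] scene base [247.3926 230.1614] mouth [228.2847 353.6021]
```

View pics/k1c.png

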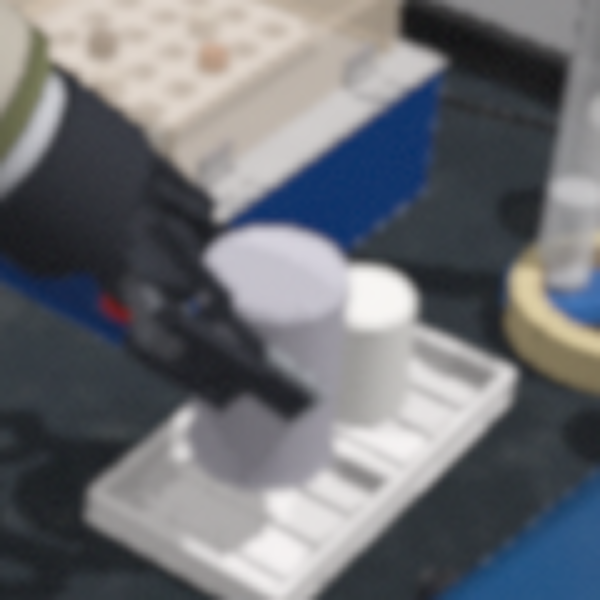

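View pics/k1sc.png

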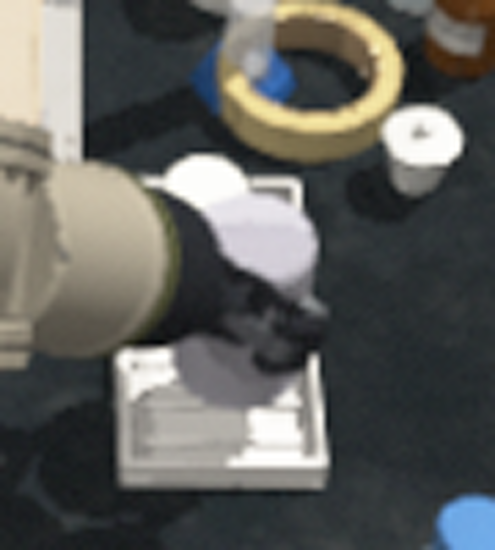

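Run:
```python
from fin import *
p,e=tri([ray("scene",(260/5.5+290-.3,241/5.5+140-.3)),ray("side",(275/5+290-.3,276/5+160-.3))]);print("base tri",p,e)
for a,b in ((.1432,.1432),): print(onz("scene",(260/5.5+290-.3,241/5.5+140-.3),.140),onz("side",(275/5+290-.3,276/5+160-.3),.140))
# mouth in scene: left 175,right ~303, centre
print("mouth scene",onz("scene",(238/5.5+290-.3,352/5.5+140-.3),.0452),"side",onz("side",(262/5+290-.3,440/5+160-.3),.0452))
```

```text
base tri [0.5926 0.0602 0.1447] [np.float64(0.0005239169613060824), np.float64(0.0005239169613059662)]
[0.5957 0.0617 0.14  ] [0.5957 0.0665 0.14  ]
mouth scene [0.6014 0.0671 0.0452] side [0.5986 0.0718 0.0452]
```

```bash
python3 -m crank '[[-1,[0.075,0.003,0.06],[0,0,-0.003]],[-1,[0.075,0.003,0.06],[0,0,-0.003]],[-1,[0.075,0.003,0.06],[0,0,-0.003]],[-1,[0.07,0.003,0.055],[0,0,-0.003]],[-1,[0.04,0.003,0.03],[0,0,0]]]'
python3 - <<'E'
from fin import *
T,Rt=final(-10,CELL,.1025);plan(T,Rt)
cv2.imwrite("pics/k2.png",manip.camera("side"));cv2.imwrite("pics/k2s.png",manip.camera("scene"))
crop("pics/k2.png","pics/k2c.png",290,160,410,280,5)
crop("pics/k2s.png","pics/k2sc.png",290,140,380,240,5.5)
E
```

```text
clock: 33.9
position: [0.6199, 0.0645, 0.0463]
ee_rot: [0.078, 0.916, -0.039, 0.391]
ft_force: [-0.2, -0.8, -1.5]
grip_width: 0.716
clock 33.9 pos [0.6199 0.0645 0.0463] q [-0.5382  0.214   0.1263  2.3199  1.7932  0.4093 -0.6875] grip 0.7164581469525867 F [-0.1738 -0.7699 -1.4563]
turn deg 0.1981447091014073 rows>= 0.023066904435553818 total units [-0.0016 -0.0032  0.0026]
shift m 0.007255747001693196 rows>= 0.1451149400338639 units in current axes [ 0.0614 -0.012   0.0656] in target axes [ 0.0616 -0.0122  0.0655]
```

View pics/k2c.png

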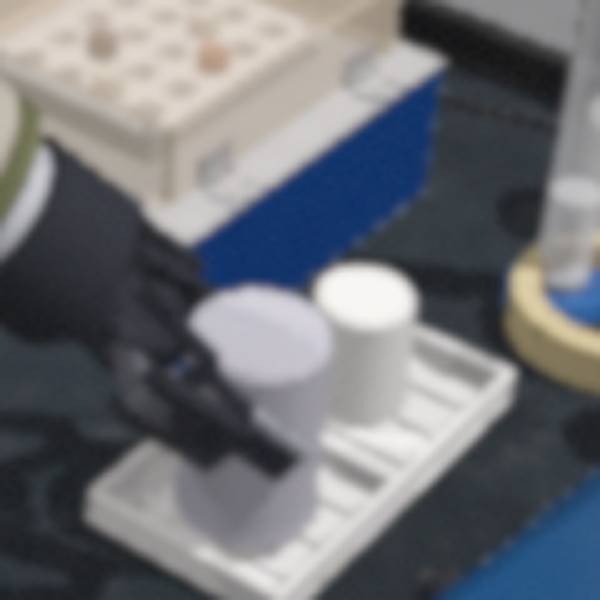

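View pics/k2sc.png

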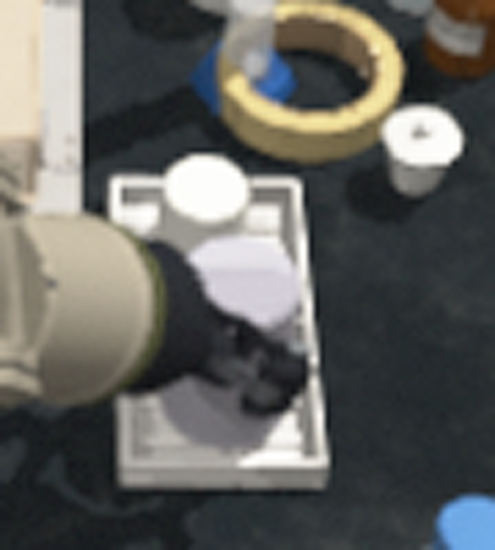

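```bash
python3 -m crank '[[-1,[0.014,-0.002,0.014],[0,0,0]],[-1,[0.014,-0.002,0.014],[0,0,0]],[-1,[0.012,-0.002,0.012],[0,0,0]],[-1,[0.01,0,0.01],[0,0,0]],[-1,[0,0,0],[0,0,0]]]'
python3 - <<'E'
from fin import *
T,Rt=final(-10,CELL,.1025);plan(T,Rt)
E
```

```text
clock: 34.5
position: [0.6186, 0.0648, 0.0397]
ee_rot: [0.076, 0.917, -0.038, 0.39]
ft_force: [-1.1, -0.3, 0.3]
grip_width: 0.715
clock 34.5 pos [0.6186 0.0648 0.0397] q [-0.5332  0.2277  0.1213  2.324   1.8345  0.4107 -0.7297] grip 0.7150893440972803 F [-1.0519 -0.3393  0.3034]
turn deg 0.3708236854044176 rows>= 0.043169229965589945 total units [ 0.0015 -0.0046  0.0067]
shift m 0.0021436063956709315 rows>= 0.04287212791341863 units in current axes [-0.0095 -0.0144  0.0205] in target axes [-0.0095 -0.0143  0.0206]
```

```bash
python3 -m crank '[[-1,[0.01,0,0.012],[0,0,0]],[-1,[0.01,0,0.012],[0,0,0]],[-1,[0,0,0],[0,0,0]],[-1,[0,0,0],[0,0,0]],[-1,[0,0,0],[0,0,0]]]'
python3 - <<'E'
from fin import *
T,Rt=final(-10,CELL,.1025);plan(T,Rt)
E
```

```text
clock: 35.0
position: [0.6207, 0.0645, 0.0395]
ee_rot: [0.077, 0.916, -0.038, 0.392]
ft_force: [0.0, -1.8, 10.0]
grip_width: 0.713
clock 35.0 pos [0.6207 0.0645 0.0395] q [-0.5307  0.233   0.12    2.3217  1.8498  0.4137 -0.7459] grip 0.7129542721990054 F [ 0.0125 -1.8381 10.0157]
turn deg 0.21691415285317156 rows>= 0.0252519386324996 total units [0.0011 0.0008 0.0046]
shift m 0.0013700790785918415 rows>= 0.02740158157183683 units in current axes [ 0.0072 -0.0155 -0.0009] in target axes [ 0.0071 -0.0156 -0.0008]
```

```bash
python3 -m crank '[[0.5,[0,0,0],[0,0,0]],[0.55,[0,0,0],[0,0,0]],[0.6,[0,0,0],[0,0,0]],[1,[0,0,0],[0,0,0]],[1,[0,0,0],[0,0,0]]]'
python3 - <<'E'
from h import *
o=manip.get_obs();print(o["ft_force"],o["grip_width"],o["position"])
cv2.imwrite("pics/l1w.png",manip.camera("wrist"))
E
```

```text
clock: 35.5
position: [0.6186, 0.0649, 0.037]
ee_rot: [0.076, 0.917, -0.038, 0.39]
ft_force: [-0.1, 0.2, -0.7]
grip_width: 1.0
[-0.0685  0.239  -0.7347] 0.9995719709393265 [0.6186 0.0649 0.037 ]
```

View pics/l1w.png

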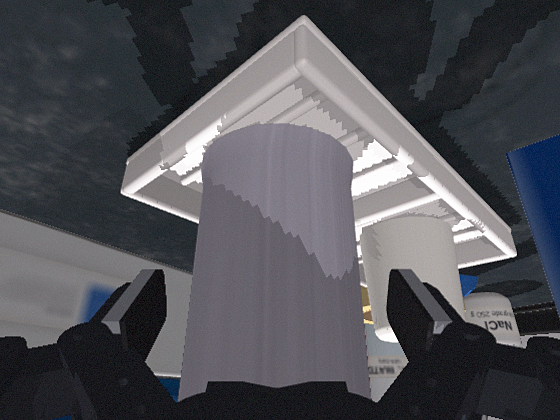

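```bash
python3 -m crank '[[1,[0,0,-0.15],[0,0,0]],[1,[0,0,-0.3],[0,0,0]],[1,[0,0,-0.4],[0,0,0]],[1,[0,0,-0.5],[0,0,0]],[1,[0,0,-0.5],[0,0,0]]]'
python3 - <<'E'
from h import *
cv2.imwrite("pics/m1w.png",manip.camera("wrist"))
cv2.imwrite("pics/m1.png",manip.camera("side"));cv2.imwrite("pics/m1s.png",manip.camera("scene"))
o=manip.get_obs();print(o)
import pickle;pickle.dump(o,open("m1.pkl","wb"))
crop("pics/m1.png","pics/m1c.png",290,160,410,280,5)
crop("pics/m1s.png","pics/m1sc.png",160,120,380,280,3.6)
E
```

```text
clock: 36.05
position: [0.5529, 0.0804, 0.1026]
ee_rot: [0.079, 0.918, -0.029, 0.388]
ft_force: [0.0, -0.8, 0.6]
grip_width: 0.998
{'clock': 36.2, 'joint_pos': array([-0.2752, -0.0362, -0.2427,  2.411 ,  1.3841,  0.4724, -0.3262]), 'joint_velocities': array([-0.0913,  0.0324,  0.1068, -0.0013,  0.0292,  0.0014, -0.0211]), 'tau': array([  2.2159, -30.2275,  -2.8317, -30.8833,   1.0395,   1.0031,
         0.5427]), 'position': array([0.5541, 0.077 , 0.1025]), 'ee_rot': array([ 0.0823,  0.9173, -0.0297,  0.3884]), 'ft_force': array([ 0.7032, -0.8459, -0.3948]), 'torque': array([0.1268, 0.7301, 0.0182]), 'grip_width': 0.9992442701390075}
```

View pics/m1c.png

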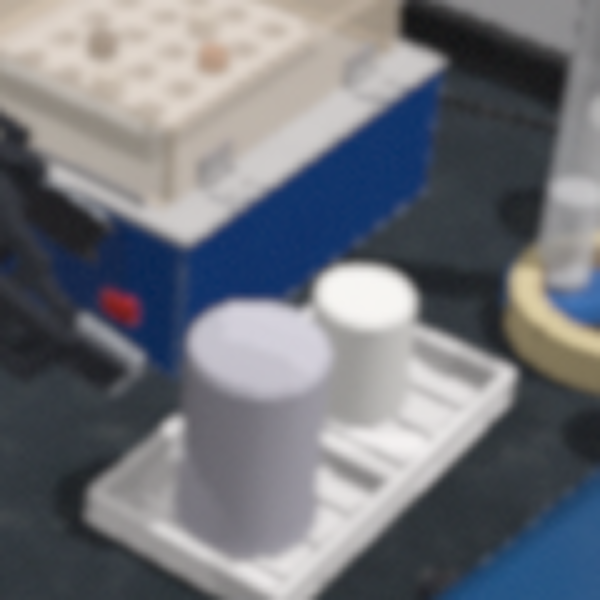

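View pics/m1sc.png

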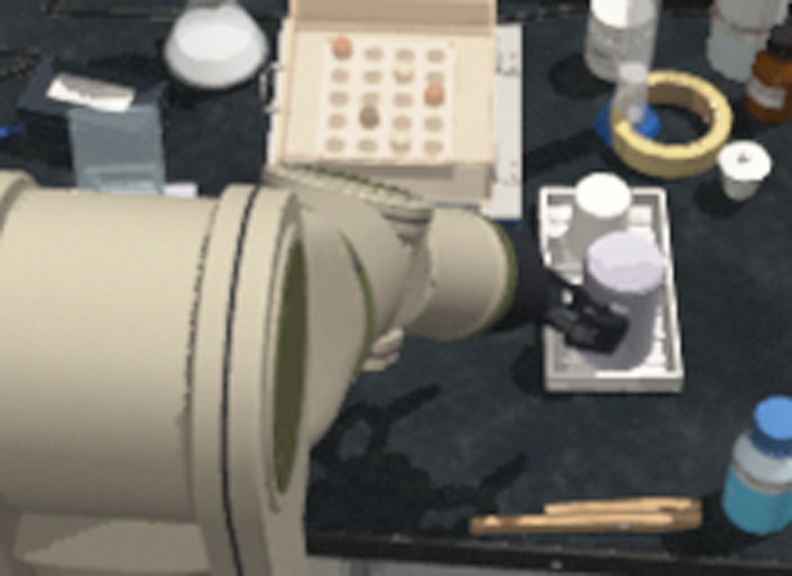

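View pics/m1w.png

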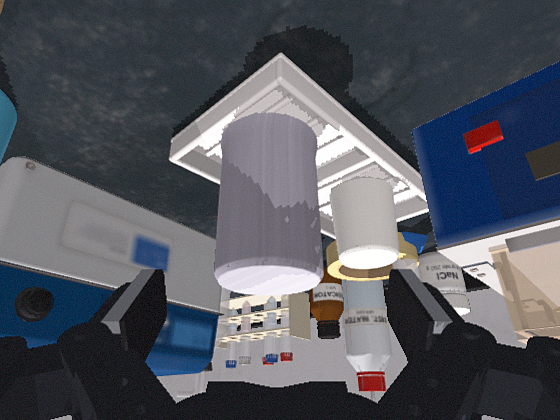

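View pics/m1.png

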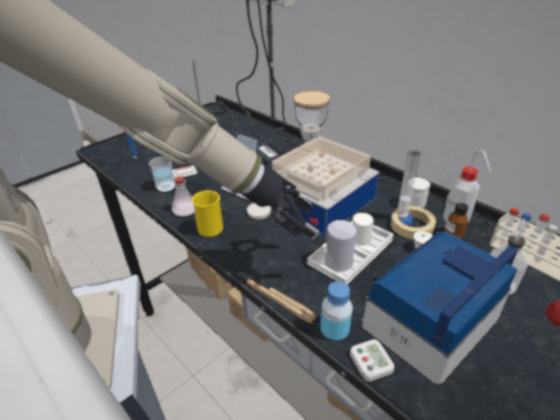

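Run:
```python
from h import *
print(onz("side",(260/5+290-.3,350/5+160-.3),.1025),onz("scene",(625/3.6+160-.3,263/3.6+120-.3),.1025))
print(tri([ray("side",(260/5+290-.3,350/5+160-.3)),ray("scene",(625/3.6+160-.3,263/3.6+120-.3))]))
import pickle
o=pickle.load(open("m1.pkl","rb"))
print("wrist base",onz("wrist",(269,270),.1025,o))
# cell corners re-measure: divider (z .017) and front wall from side
plan([.50,.09,.25],R.from_quat(o["ee_rot"]).as_matrix())
```

```text
[0.5915 0.0657 0.1025] [0.5918 0.0666 0.1025]
(array([0.592 , 0.0667, 0.1019]), [np.float64(0.0002265533361139337), np.float64(0.00022655333611390924)])
wrist base [0.5737 0.0692 0.1025]
clock 36.2 pos [0.5541 0.077  0.1025] q [-0.2752 -0.0362 -0.2427  2.411   1.3841  0.4724 -0.3262] grip 0.9992442701390075 F [ 0.7032 -0.8459 -0.3948]
turn deg 0.0 rows>= 0.0 total units [0. 0. 0.]
shift m 0.1576688916540854 rows>= 3.153377833081708 units in current axes [-0.8395  0.0602 -1.7821] in target axes [-0.8395  0.0602 -1.7821]
```

```bash
python3 -m crank '[[1,[-0.1,0,-0.1],[0,0,0]],[1,[-0.15,0,-0.15],[0,0,0]],[1,[-0.15,0,-0.15],[0,0,0]],[1,[-0.15,0,-0.15],[0,0,0]],[1,[-0.1,0,-0.1],[0,0,0]]]'
python3 -m crank '[[1,[0,0,0],[0,0,0]],[1,[0,0,0],[0,0,0]],[1,[0,0,0],[0,0,0]],[1,[0,0,0],[0,0,0]],[1,[0,0,0],[0,0,0]]]'
python3 - <<'E'
from h import *
cv2.imwrite("pics/n1.png",manip.camera("side"));cv2.imwrite("pics/n1s.png",manip.camera("scene"))
o=manip.get_obs();print(o["position"],o["joint_pos"],o["joint_velocities"],o["ft_force"])
crop("pics/n1.png","pics/n1c.png",120,110,390,290,2.9)
crop("pics/n1s.png","pics/n1sc.png",120,100,420,280,2.6)
E
```

```text
clock: 36.7
position: [0.5531, 0.0776, 0.1757]
ee_rot: [0.082, 0.918, -0.029, 0.388]
ft_force: [0.7, 0.8, -0.8]
grip_width: 0.997
clock: 37.2
position: [0.5524, 0.0776, 0.1746]
ee_rot: [0.081, 0.918, -0.03, 0.387]
ft_force: [-0.2, 0.1, -0.5]
grip_width: 1.0
[0.5525 0.0776 0.175 ] [-0.2936 -0.1921 -0.2126  2.3502  0.9769  0.5236  0.1202] [ 0.0015 -0.0032 -0.0015 -0.0006 -0.0026  0.0003  0.0026] [-0.0054 -0.2332  0.0974]
```

View pics/n1c.png

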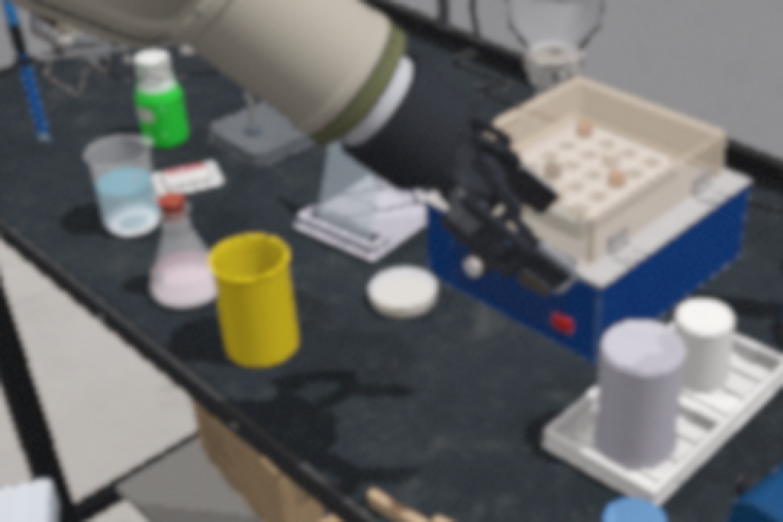

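View pics/n1sc.png

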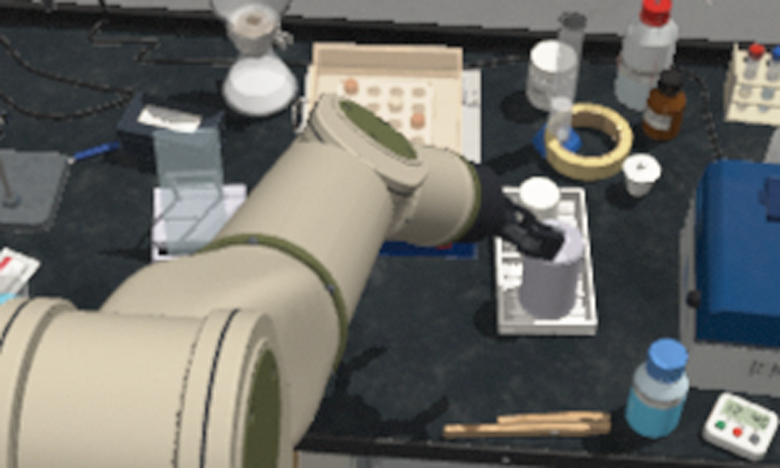

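```bash
python3 -c "
from workcell import manip
print(manip.hand_in())"
```

```text
the job is handed in; nothing more can be done
None
```

I did both steps and handed the job in at about 37 s of the 72 s; the hand-in reported no verdict.

**What I did:**
- I lifted the plate off by its near end, stood it on a short edge in the rack channel and let it lean back onto the rail.
- I laid the beaker on its side, regripped it from the base end, turned it over, set it mouth-down in the front cell and backed the arm off.

**Last checks:**
- **Plate:** measured right after release, its foot was 43.7 mm in front of the rack's middle (42 mm is ideal). It leaned about 20° and was centred to within about 1 mm. I did not re-measure it at the end, but the last pictures still show it leaning in the rack.
- **Beaker:** the scene and side cameras together put the base at (0.592, 0.067), z 0.102 m. That is about 3 mm from the cell's middle, at the right height for flat on the ribs. I judged level from the pictures and the fit in the cell; I did not measure it.
- **Everything else:** the other loose items look unmoved in the last pictures. The jaws were open and clear, the arm was at rest, and the force reading was about zero.

**Checks that disagreed:**
- The fingertips appeared about 37 mm behind the reported TCP (the tool reference point) with the jaws open. The description puts them ahead of it, so I set the grasp depths from the pictures.
- While the beaker was held, the cameras put its base up to 8 mm from where the arm's own position said. After release they agreed with the target to about 3 mm.
- A rough single wrist-camera fix on the base was about 18 mm off in x; I did not use it.

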